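# Unstack the polished mounts into the specimen tray

## Task

The polished resin mounts have been left piled on one another on the slide box, where they scratch each other's faces. Take the pile apart and put each piece, seated flat, in the recess of the specimen tray cut for it: the small black mount in the smallest round recess, the green one in the middle-sized round recess, the large red one in the largest, and the slide box in the rectangular one. Lower every piece gently, keep the polished faces up and tip nothing over, and leave the dropper bottle and the cotton-bud jar where they stand.

Things in the scene. Friction and masses are not known exactly. Their poses are not given: they have to be found in the camera images.
- mount_black_mid (a point): small black resin disc with a round piece of polished metal in its upper face, 25 mm in diameter, 14 mm high, vertical smooth rim, loose, on top of the pile, standing on the green mount (its rim stands about 2.5 mm inside the green one's). This point is its centre, half-way up (7 mm above its underside); its z axis points up out of the polished face.
- mount_green_mid (a point): dark green resin disc with an L-shaped piece of polished metal in its upper face, 30 mm in diameter, 18 mm high, vertical smooth rim, loose, second in the pile, between the black and the red mount. This point is its centre, half-way up (9 mm above its underside); its z axis points up out of the polished face.
- mount_red_mid (a point): large dark red resin disc with a triangular piece of polished metal in its upper face, 38 mm in diameter, 20 mm high, vertical smooth rim, loose, third in the pile, standing on the slide box. This point is its centre, half-way up (10 mm above its underside); its z axis points up out of the polished face.
- slide_box_mid (a point): beige cardboard box of glass slides with a grey-green lid that stays shut, 30 mm (its x) by 82 mm (its y) by 36 mm high, loose, the foot of the pile, standing on the worktop; the whole pile is 88 mm high. This point is its centre, 18 mm above its underside; its y axis runs along its length.
- well_small_floor (a point): light grey square plastic insert, 100 mm wide, one of four lying two by two (102 mm apart, order varies) in a low square aluminium tray, rim 17 mm high, a steel handle front and back. It has a round recess 33 mm in diameter and 4 mm deep with a blue felt floor: the smallest round one. This point: centre of the recess floor, 11 mm above the worktop (4 mm below the insert's top face). Fixed.
- well_medium_floor (a point): light grey square plastic insert, 100 mm wide, one of four lying two by two (102 mm apart, order varies) in a low square aluminium tray, rim 17 mm high, a steel handle front and back. It has a round recess 38 mm in diameter and 4 mm deep with a blue felt floor: the middle-sized round one. This point: centre of the recess floor, 11 mm above the worktop (4 mm below the insert's top face). Fixed.
- well_large_floor (a point): light grey square plastic insert, 100 mm wide, one of four lying two by two (102 mm apart, order varies) in a low square aluminium tray, rim 17 mm high, a steel handle front and back. It has a round recess 46 mm in diameter and 4 mm deep with a blue felt floor: the largest round one. This point: centre of the recess floor, 11 mm above the worktop (4 mm below the insert's top face). Fixed.
- bay_box_floor (a point): light grey square plastic insert, 100 mm wide, one of four lying two by two (102 mm apart, order varies) in a low square aluminium tray, rim 17 mm high, a steel handle front and back. It has a rectangular recess 38 mm (its x) by 90 mm (its y) and 4 mm deep with a blue felt floor; the slide box goes in either way round, lengthwise along y. This point: centre of the recess floor, 11 mm above the worktop (4 mm below the insert's top face). Fixed.
- dropper_bottle: bystander: amber dropper bottle with a pale label and black rubber teat, 33 mm in diameter, 102 mm high, standing loose behind the work. Origin at the centre of its underside.
- cotton_buds: bystander: clear round jar of pink cotton buds with a white lid, 77 mm in diameter, 80 mm high, standing loose behind the work. Origin at the centre of its underside.

How it is judged:
By the outcome, as a careful person would: the job done as asked, in the order asked, and still so for the second after the job is handed in, with the robot touching nothing.
It also fails if it takes over 96 s, if anything falls off the work surface, if the arm or the gripper's body presses on something with over 40 N, if the wrist force passes 120 N, or if a joint passes its speed limit or range.

## Robot

A 6-joint arm with a two-finger parallel gripper is mounted at the origin on a cart in front of the work surface, level with it; the furniture and walls round the work are solid. World frame = base frame: x ahead of the robot, y to its left, z up, the work surface at z = 0. Lengths are in mm, angles in rad, forces in N, time in s.
With the tool pointing down it reaches from about 425 to 925 mm from the base axis. Payload 12.5 kg.
Tool frame: the origin (TCP) lies on the centre line of the jaws, within the pads' length; the fingertips stand 17 mm ahead of it and the grasp point (between the pads) lies 2 mm behind it; z points along the fingers, x is the direction in which the jaws open and shut, and the axes are right-handed (so a half turn about z gives the same grasp; the last joint's range is limited). The gripper opens to 85 mm and grips with 20 to 120 N. Pads are 22 mm wide; open, the fingers measure 114 mm over their backs; the gripper's body (76 mm by 85 mm) begins 54 mm behind the grasp point. The pads swing forward as they close: fully open they stand 13 mm farther back than shut.
Start: joints at [1.039, 0.491, 1.559, -0, 1.092, -0.106], TCP at [258.14, 569.216, 248.327] pointing down, gripper open.
Joint ranges: [-3.1, 3.1], [-0.84, 2.19], [0.05, 2.79], [-1.13, 4.28], [0.06, 2.93], [-2.69, 2.69]. Speed limits (rad/s): [2.22, 2.22, 2.79, 3.14, 3.14, 3.14].

## Interface

Orientations are given as a 3x3 rotation matrix whose columns are the frame's x, y, z axes.
In Python, from cell import telemetry, capture, bot gives the robot as it stands.
- The arm moves only by the shell command python3 -m creep 'ROWS'. ROWS is JSON, a list of rows, each an object of numbers: "jaw": the finger opening in m, from 0 to 0.0854; "tx", "ty", "tz": the shift along the world's x, y, z in m; "rx", "ry", "rz": the turn, a rotation vector about the world's x, y, z in rad. A call has 1 to 10 rows; each row is the pose to reach, as a shift and turn from the pose measured when the call began; what a row does not reach only later rows make up. A row lasts 1/8 s, in which the tool goes at most 62.5 mm and 10.7 degrees, less where a joint would pass 70% of its speed; a pose out of reach is approached as far as the arm can. A call with a gripper value outside its range is refused whole. The fingers move at their own pace and stop on an object; the grip force is fixed at half the most. Time passes only in rows, so rows that repeat a pose let the fingers close. It gives the time, the measured TCP pose, the force and the opening at its end, in the units of the state.
- telemetry.get_obs(): the state, without advancing time (a new reading comes with each control period).
- capture(name): name is "side" or "top" or "wrist"; returns a dict with "frame" (384x512x3 uint8, red, green, blue), "K" (3x3 intrinsics, pixels), "k1" (the pictures are not rectified: a ray, as slopes to the right and down, at radius r is drawn at 1 + k1 r^2 times it, then the intrinsics apply), "world_from_camera" (4x4, takes a point from camera to world coordinates). Camera axes: x right, y down, z forward; pixel columns grow to the right and rows downward; lengths in mm; the calibration is good to about 2 mm. A picture is of the moment at which its call begins. There is no depth.
- bot.job_done(): hands the job in, once; it reports no verdict.
The state is a dict: "time": time; "joint_pos": joint angles; "joint_velocities": joint speeds; "tau": joint torques, N m; "ee_pos": TCP position; "orientation": TCP orientation; "wrist_force": force on the tool from outside, world axes, zero at the start; "ft_torque": the same for the moment, N m; "opening": finger opening in mm.
Only numpy, scipy, OpenCV 4.12 (cv2) and the standard library are available. Lean on these libraries where they do the work, as an engineer would, in place of code of your own. Each camera call takes 0.05 s, during which the arm holds its last target.

## Working session

There is one attempt and no reset: what is moved stays moved. The work goes in short steps, Python scripts to look and compute and a shell command to move; the robot and the scene stay as the last step left them, time stands still between calls to the robot, and variables do not carry over. Pictures are saved under pics/ and viewed, and the job is handed in when it is done.

```bash
ls; mkdir -p pics; python3 - <<'E'
from cell import telemetry, capture
import cv2
print(telemetry.get_obs())
for n in ("side","top","wrist"):
    c=capture(n); cv2.imwrite(f"pics/{n}0.png",c["frame"][:,:,::-1]); print(n,c["K"],c["k1"],c["world_from_camera"])
E
```

```text
pics
{'time': 0.0, 'joint_pos': array([ 1.03939248e+00,  4.91545810e-01,  1.55944050e+00, -3.83324152e-05,
        1.09167737e+00, -1.05605898e-01]), 'joint_velocities': array([-4.00195054e-04,  8.25443226e-04,  1.63211832e-03, -1.12079374e-04,
        1.05504061e-04, -5.53923083e-05]), 'tau': array([ 5.32239610e-04, -6.18467689e+01, -2.61591500e+01, -1.71415145e-04,
        4.15918199e-03,  2.77967183e-05]), 'ee_pos': array([258.04358208, 569.02562211, 247.73934721]), 'orientation': array([[ 4.13031231e-01,  9.10716717e-01, -5.13411645e-04],
       [ 9.10716235e-01, -4.13031543e-01, -9.40566731e-04],
       [-1.06864505e-03, -7.90888851e-05, -9.99999426e-01]]), 'wrist_force': array([-0.39075286,  0.91429862, -0.29460868]), 'ft_torque': array([-0.01515392,  0.03897346,  0.0216991 ]), 'opening': 85.42427923698675}
side [[444.20031974   0.         248.48954013]
 [  0.         444.20031974 193.90270391]
 [  0.           0.           1.        ]] 0.04228157238957818 [[-9.93050252e-01 -6.90052741e-02  9.53387096e-02  4.95215778e+02]
 [-1.15725070e-01  4.25074316e-01 -8.97730212e-01  7.194
[... 290 characters left out ...]
5497775 [[-3.04876260e-03 -9.87620316e-01  1.56833721e-01  4.53740958e+02]
 [-9.99984984e-01  2.29679818e-03 -4.97566636e-03 -1.50867146e+02]
 [ 4.55385378e-03 -1.56846535e-01 -9.87612488e-01  9.22625674e+02]
 [ 0.00000000e+00  0.00000000e+00  0.00000000e+00  1.00000000e+00]]
wrist [[312.7164541    0.         256.66204917]
 [  0.         312.7164541  188.77723641]
 [  0.           0.           1.        ]] -0.060739273001718726 [[ 4.12765322e-01  8.64702858e-01  2.86205795e-01  1.85487397e+02]
 [ 9.10836972e-01 -3.91549709e-01 -1.30632449e-01  6.03276989e+02]
 [-8.94456563e-04  3.14607364e-01 -9.49221474e-01  3.73412778e+02]
 [ 0.00000000e+00  0.00000000e+00  0.00000000e+00  1.00000000e+00]]
```

View pics/side0.png

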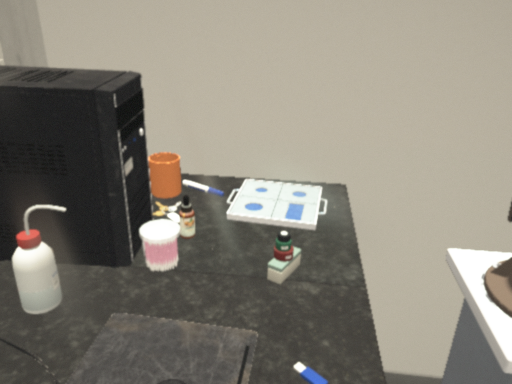

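View pics/top0.png

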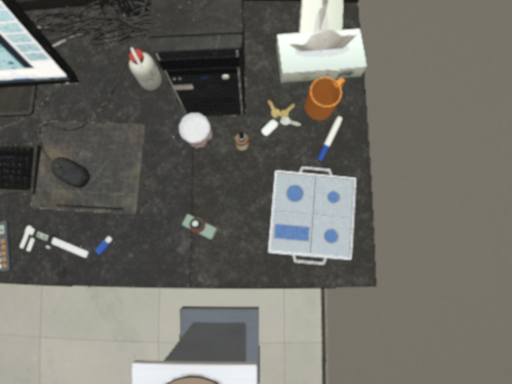

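View pics/wrist0.png

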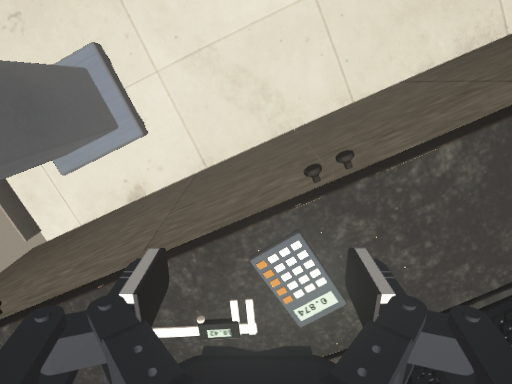

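The top view shows the pile at about (198,226) and the tray at about (313,216), with the handles front and back. The dropper (242,140) and the cotton-bud jar (195,130) stand behind it. The side view shows the pile at (285,255).

```bash
cat > h.py <<'E'
import numpy as np, cv2
from cell import telemetry, capture
def ray(c,uv):
    p=cv2.undistortPoints(np.array(uv,float).reshape(-1,1,2),c["K"],np.array([c["k1"],0,0,0,0.])).reshape(-1,2)
    T=np.array(c["world_from_camera"]); d=np.c_[p,np.ones(len(p))]@T[:3,:3].T
    return T[:3,3],d
def onz(c,uv,z):
    o,d=ray(c,uv); t=(z-o[2])/d[:,2]; return o+d*t[:,None]
def proj(c,P):
    T=np.linalg.inv(c["world_from_camera"]); P=np.atleast_2d(np.array(P,float))@T[:3,:3].T+T[:3,3]
    return cv2.projectPoints(P,np.zeros(3),np.zeros(3),c["K"],np.array([c["k1"],0,0,0,0.]))[0].reshape(-1,2)
def snap(n,name,crop=None,s=1):
    c=capture(n); f=c["frame"][:,:,::-1]; f=np.ascontiguousarray(f)
    g=f
    if crop: x0,y0,x1,y1=crop; g=f[y0:y1,x0:x1]
    if s!=1: g=cv2.resize(g,None,fx=s,fy=s,interpolation=cv2.INTER_CUBIC)
    cv2.imwrite(f"pics/{name}.png",g); return c,f
E
python3 - <<'E'
from h import *
c,f=snap("top","top1",(170,120,370,270),4)
s,fs=snap("side","side1",(220,170,340,290),5)
hsv=cv2.cvtColor(f,cv2.COLOR_BGR2HSV)
m=cv2.inRange(hsv,(100,90,60),(130,255,255)); 
cs,_=cv2.findContours(m,cv2.RETR_EXTERNAL,cv2.CHAIN_APPROX_NONE)
for k in cs:
    if cv2.contourArea(k)>60:
        r=cv2.minAreaRect(k); print(r,cv2.contourArea(k),onz(c,[r[0]],11)[0])
print(onz(c,[(198,226)],80), onz(c,[(242,148)],0),onz(c,[(198,140)],0))
E
```

```text
((101.00001525878906, 247.00003051757812), (8.485280990600586, 14.142135620117188), 45.0) 103.0 [444.84449275 243.3007221   11.        ]
((330.5, 235.5), (11.0, 11.0), 90.0) 98.0 [ 474.86865568 -353.55003802   11.        ]
((291.26641845703125, 232.06968688964844), (32.59286880493164, 12.403396606445312), 5.194429397583008) 362.5 [ 484.43298053 -251.84162801   11.        ]
((332.5, 196.5), (9.0, 9.0), 90.0) 65.0 [ 576.61077553 -362.30201205   11.        ]
((294.0, 193.0), (14.0, 14.0), 90.0) 156.0 [ 586.19158305 -260.88204276   11.        ]
((322.20001220703125, 153.10000610351562), (6.7082037925720215, 16.099689483642578), 26.56505012512207) 84.5 [ 693.94977851 -339.12012404   11.        ]
[[497.04275037 -21.69126278  80.        ]] [[ 711.09075891 -124.09858708    0.        ]] [[734.11689501  -4.21631482   0.        ]]
```

View pics/top1.png

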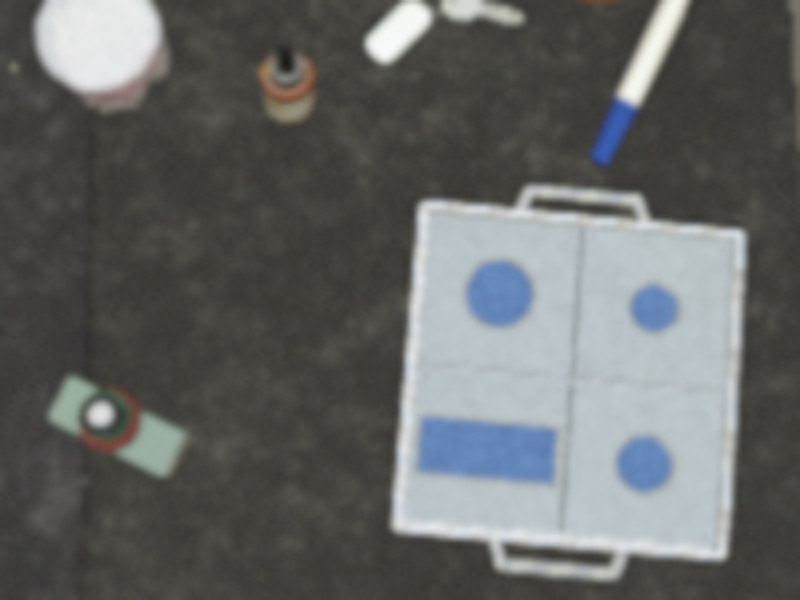

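View pics/side1.png

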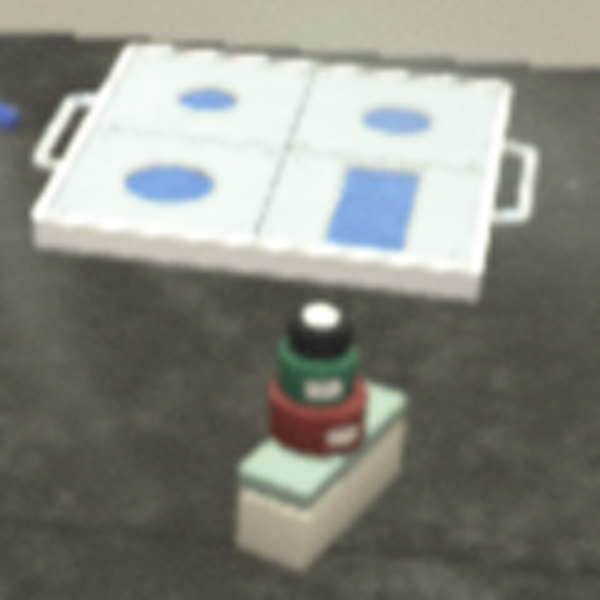

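```bash
R='{"tx":0.239,"ty":-0.591,"tz":0.0,"rz":-1.62,"jaw":0.085}'; python3 -m creep '[{"tx":0.02,"ty":-0.05,"tz":0,"rz":-0.16},{"tx":0.042,"ty":-0.105,"rz":-0.34},{"tx":0.064,"ty":-0.16,"rz":-0.52},{"tx":0.086,"ty":-0.215,"rz":-0.7},{"tx":0.108,"ty":-0.27,"rz":-0.88},{"tx":0.13,"ty":-0.325,"rz":-1.06},{"tx":0.152,"ty":-0.38,"rz":-1.24},{"tx":0.174,"ty":-0.435,"rz":-1.42},{"tx":0.196,"ty":-0.49,"rz":-1.6},{"tx":0.218,"ty":-0.54,"rz":-1.62}]'
python3 -m creep '[{"tx":0.015,"ty":-0.036},{"tx":0.021,"ty":-0.051},{"tx":0.021,"ty":-0.051}]'
python3 - <<'E'
from h import *
c,f=snap("wrist","w1")
o=telemetry.get_obs();print(o["time"],o["ee_pos"],o["orientation"][:,0])
E
```

```text
0.3 [258.10038362 569.14076049 248.09911334] [ 4.13035536e-01  9.10714841e-01 -3.52260913e-04]validation failed for argument at $[0]...
validation failed for argument at $[0]...
```

View pics/w1.png

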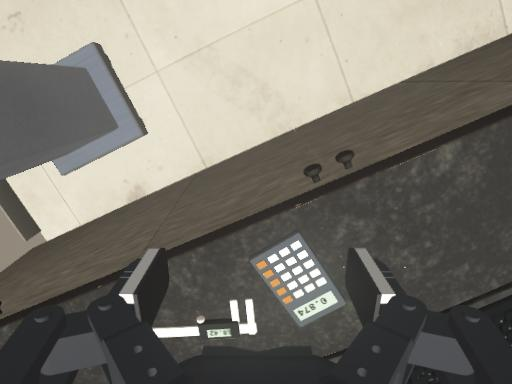

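Neither call moved the arm, because each row needs every field. I'll retype them in full.

```bash
python3 -m creep '[{"jaw":0.085,"tx":0.02,"ty":-0.05,"tz":0,"rx":0,"ry":0,"rz":-0.16},{"jaw":0.085,"tx":0.042,"ty":-0.105,"tz":0,"rx":0,"ry":0,"rz":-0.34},{"jaw":0.085,"tx":0.064,"ty":-0.16,"tz":0,"rx":0,"ry":0,"rz":-0.52},{"jaw":0.085,"tx":0.086,"ty":-0.215,"tz":0,"rx":0,"ry":0,"rz":-0.7},{"jaw":0.085,"tx":0.108,"ty":-0.27,"tz":0,"rx":0,"ry":0,"rz":-0.88},{"jaw":0.085,"tx":0.13,"ty":-0.325,"tz":0,"rx":0,"ry":0,"rz":-1.06},{"jaw":0.085,"tx":0.152,"ty":-0.38,"tz":0,"rx":0,"ry":0,"rz":-1.24},{"jaw":0.085,"tx":0.174,"ty":-0.435,"tz":0,"rx":0,"ry":0,"rz":-1.42},{"jaw":0.085,"tx":0.196,"ty":-0.49,"tz":0,"rx":0,"ry":0,"rz":-1.6},{"jaw":0.085,"tx":0.218,"ty":-0.54,"tz":0,"rx":0,"ry":0,"rz":-1.62}]'
```

```text
time: 1.55
ee_pos: [476.6, 27.1, 248.3]
orientation: [[0.888, -0.46, 0.0], [-0.46, -0.888, 0.0], [0.0, -0.0, -1.0]]
wrist_force: [-0.3, 0.2, -0.5]
opening: 85.3
```

```bash
python3 -m creep '[{"jaw":0.085,"tx":0.015,"ty":-0.036,"tz":0,"rx":0,"ry":0,"rz":0},{"jaw":0.085,"tx":0.021,"ty":-0.049,"tz":0,"rx":0,"ry":0,"rz":0},{"jaw":0.085,"tx":0.021,"ty":-0.049,"tz":0,"rx":0,"ry":0,"rz":0}]'
python3 - <<'E'
from h import *
c,f=snap("wrist","w1")
E
```

```text
time: 1.92
ee_pos: [497.5, -22.0, 248.2]
orientation: [[0.887, -0.461, -0.0], [-0.461, -0.887, 0.0], [-0.0, -0.0, -1.0]]
wrist_force: [-0.2, 1.2, 0.1]
opening: 85.2
```

View pics/w1.png

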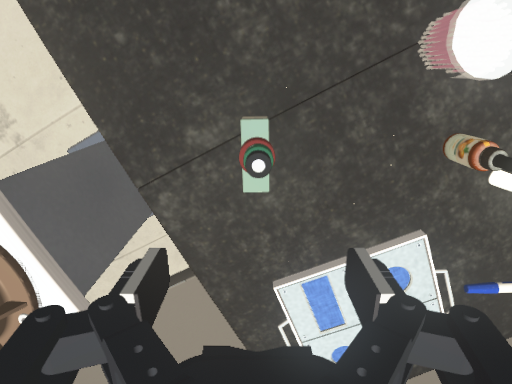

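The wrist view shows the pile with its metal disc at (258,166), box edges nearly vertical in the picture from (242,117) to (268,192), and the tray at lower right. The box is aligned with the jaws.

```bash
python3 - <<'E'
from h import *
c,f=snap("wrist","w2",(210,90,310,210),5)
hsv=cv2.cvtColor(f,cv2.COLOR_BGR2HSV)
def big(m,roi):
    M=np.zeros_like(m); x0,y0,x1,y1=roi; M[y0:y1,x0:x1]=m[y0:y1,x0:x1]
    k,_=cv2.findContours(M,cv2.RETR_EXTERNAL,cv2.CHAIN_APPROX_NONE); return max(k,key=cv2.contourArea)
roi=(225,100,290,205)
m=cv2.inRange(hsv,(0,0,170),(180,60,255)); k=big(m,(245,150,272,182)); print("metal",cv2.minEnclosingCircle(k),cv2.fitEllipse(k))
e=cv2.fitEllipse(k)[0]; print(onz(c,[e],88))
lid=cv2.inRange(hsv,(45,25,100),(95,120,230)); k=big(lid,roi); r=cv2.minAreaRect(k); print("lid",r,onz(c,cv2.boxPoints(r),36).round(1),onz(c,[r[0]],36))
for uv in [(258,166),(245,120),(255,145),(255,152)]: print(uv,hsv[uv[1],uv[0]])
# camera in tool frame
o=telemetry.get_obs();print(o["ee_pos"], o["joint_pos"].round(2))
E
```

```text
metal ((258.625, 166.0), 6.700146675109863) ((258.7233581542969, 165.96351623535156), (12.383315086364746, 12.827986717224121), 84.09211730957031)
[[503.9679315  -13.66840481  88.        ]]
lid ((255.0, 132.0), (26.0, 28.0), 90.0) [[505.1  28.9  36. ]
 [531.5  15.2  36. ]
 [518.9  -9.7  36. ]
 [491.9   4.3  36. ]] [[511.92188198   9.81552306  36.        ]]
(258, 166) [ 90   1 252]
(245, 120) [ 64  33 178]
(255, 145) [62 53 77]
(255, 152) [30 11 46]
[497.11222662 -20.90608036 248.30560874] [-0.18  0.31  1.86  0.    0.97  0.3 ]
```

View pics/w2.png

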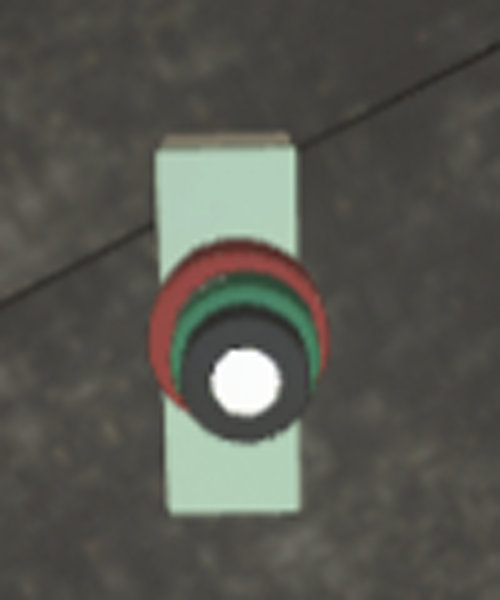

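```bash
python3 - <<'E'
from h import *
c,f=snap("wrist","x0"); g=f.astype(int)
def pts(uv,z): return onz(c,uv,z)[0].round(1)
# black rim circle: dark pixels connected
hsv=cv2.cvtColor(f,cv2.COLOR_BGR2HSV)
sc=lambda u,v:(210+u/5-0.4,90+v/5-0.4)
print("black rim ctr",pts([sc(247,374)],88))
pp=[sc(u,v) for u,v in [(157,152),(296,147),(300,512),(169,513)]]
P=onz(c,pp,36); print(P.round(1), np.linalg.norm(np.diff(P,axis=0),axis=1), P.mean(0))
for n,(a) in {"top":None,"side":None}.items():
    c2=capture(n); f2=np.ascontiguousarray(c2["frame"][:,:,::-1]); h=cv2.cvtColor(f2,cv2.COLOR_BGR2HSV)
    m=cv2.inRange(h,(0,0,150),(180,60,255))
    u,v=proj(c2,[[502,-17,88]])[0].astype(int); M=np.zeros_like(m); M[v-12:v+12,u-10:u+10]=m[v-12:v+12,u-10:u+10]
    cv2.imwrite(f"pics/x_{n}.png",cv2.resize(f2[v-35:v+35,u-35:u+35],None,fx=8,fy=8,interpolation=2))
    k,_=cv2.findContours(M,cv2.RETR_EXTERNAL,cv2.CHAIN_APPROX_NONE)
    for q in k:
        mm=cv2.moments(q); 
        if mm["m00"]>6: ct=(mm["m10"]/mm["m00"],mm["m01"]/mm["m00"]); print(n,ct,mm["m00"],onz(c2,[ct],88)[0].round(1))
E
```

```text
black rim ctr [504.8 -12.1  88. ]
[[504.5  28.4  36. ]
 [531.2  15.7  36. ]
 [495.2 -58.   36. ]
 [468.5 -44.5  36. ]] [29.59027037 82.04237704 29.93473747] [499.8279444  -14.59800682  36.        ]
top (202.9047619047619, 232.5238095238095) 7.0 [481.3 -34.8  88. ]
side (283.625850340136, 232.60544217687072) 24.5 [504.3 -12.5  88. ]
side (284.0122448979592, 222.25714285714287) 122.5 [505.4 -52.9  88. ]
```

View pics/x_side.png

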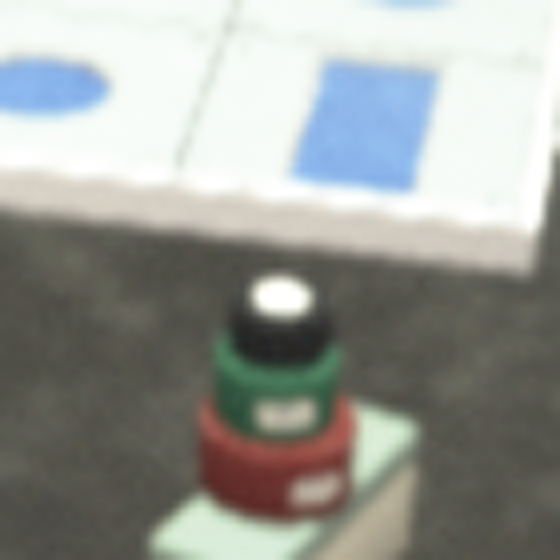

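View pics/x_top.png

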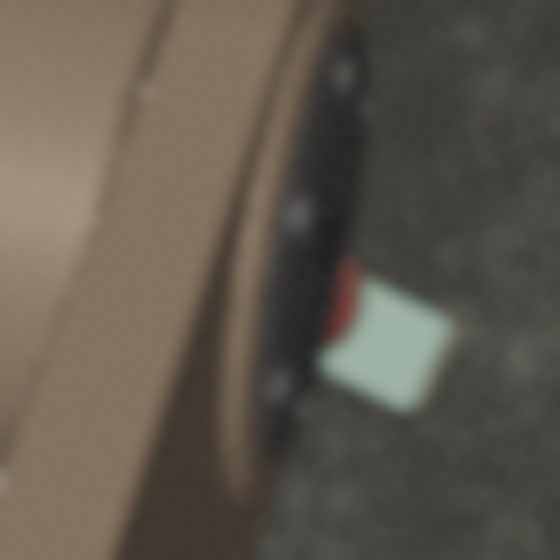

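```bash
python3 - <<'E'
from h import *
c=capture("top"); print(onz(c,[(170+99/4-.4,120+414/4-.4)],88), onz(c,[(170+117/4-.4,120+427/4-.4)],36))
E
```

```text
[[503.48118415 -14.10299717  88.        ]] [[498.42761786 -17.10749476  36.        ]]
```

```bash
python3 -m creep '[{"jaw":0.05,"tx":0.004,"ty":0.005,"tz":-0.04,"rx":0,"ry":0,"rz":0.02},{"jaw":0.05,"tx":0.007,"ty":0.008,"tz":-0.08,"rx":0,"ry":0,"rz":0.02},{"jaw":0.05,"tx":0.007,"ty":0.008,"tz":-0.115,"rx":0,"ry":0,"rz":0.02},{"jaw":0.05,"tx":0.007,"ty":0.008,"tz":-0.125,"rx":0,"ry":0,"rz":0.02},{"jaw":0.05,"tx":0.007,"ty":0.008,"tz":-0.125,"rx":0,"ry":0,"rz":0.02}]'
python3 - <<'E'
from h import *
c,f=snap("wrist","w3"); s,_=snap("side","s3",(220,170,340,290),5)
o=telemetry.get_obs(); print(o["ee_pos"],proj(c,[[504.3,-13,88]]), proj(s,[o["ee_pos"]-[0,0,17]]))
E
```

```text
time: 2.85
ee_pos: [504.5, -12.7, 123.7]
orientation: [[0.898, -0.441, 0.0], [-0.441, -0.898, 0.0], [-0.0, -0.0, -1.0]]
wrist_force: [0.6, 0.7, 0.4]
opening: 50.1
[504.84031271 -12.92624298 124.60780657] [[255.57758105 236.49030222]] [[283.9367031  223.41001481]]
```

View pics/w3.png

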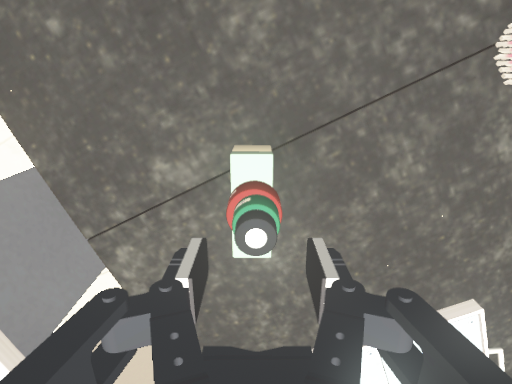

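View pics/s3.png

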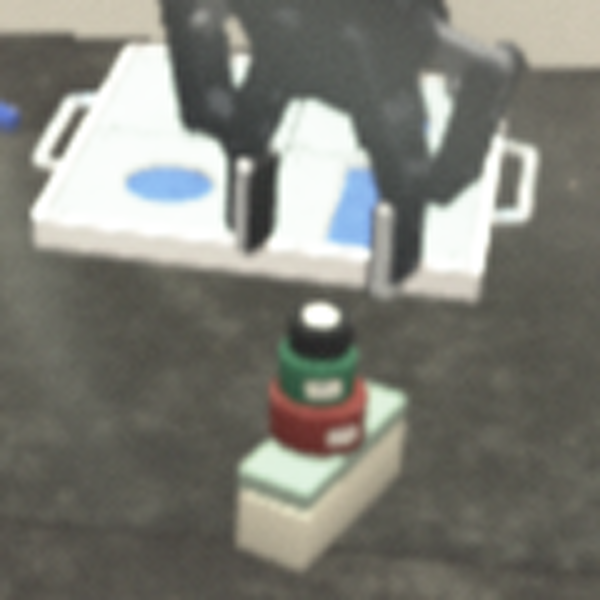

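The black mount at (256,238) is centred between the pads (207 to 307), and the side view puts the tips where I predicted. I'll descend and close.

```bash
python3 -m creep '[{"jaw":0.05,"tx":0,"ty":0,"tz":-0.013,"rx":0,"ry":0,"rz":0},{"jaw":0.04,"tx":0,"ty":0,"tz":-0.027,"rx":0,"ry":0,"rz":0},{"jaw":0.032,"tx":0,"ty":0,"tz":-0.027,"rx":0,"ry":0,"rz":0},{"jaw":0.029,"tx":0,"ty":0,"tz":-0.027,"rx":0,"ry":0,"rz":0},{"jaw":0.029,"tx":0,"ty":0,"tz":-0.027,"rx":0,"ry":0,"rz":0}]'
python3 - <<'E'
from h import *
c,f=snap("wrist","w4",(180,150,340,290),4); s,_=snap("side","s4",(220,170,340,290),5)
E
```

```text
time: 3.58
ee_pos: [505.0, -12.9, 97.8]
orientation: [[0.897, -0.441, 0.002], [-0.441, -0.897, -0.0], [0.002, -0.001, -1.0]]
wrist_force: [0.3, -0.3, 0.3]
opening: 29.3
```

View pics/w4.png

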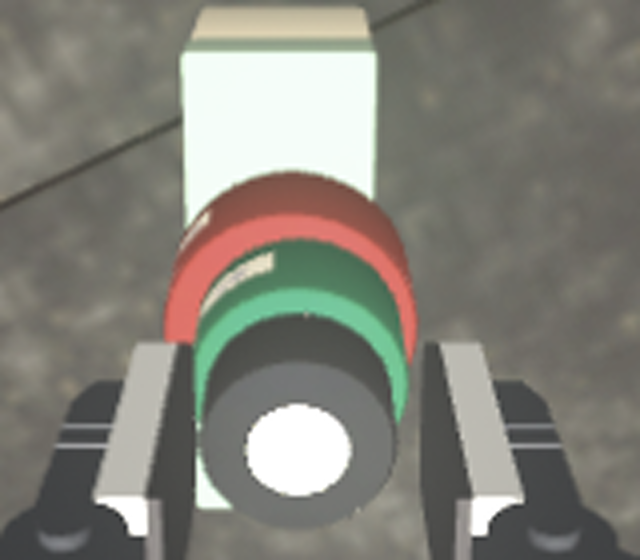

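View pics/s4.png

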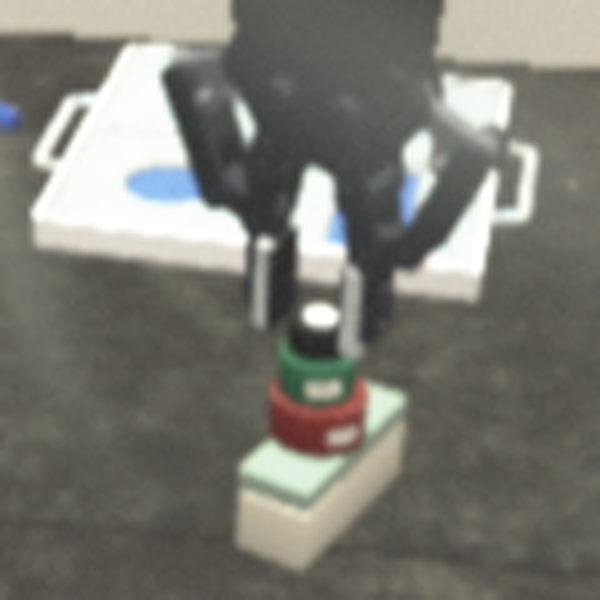

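```bash
python3 - <<'E'
from h import *
s=capture("side"); o=telemetry.get_obs(); T=o["ee_pos"]; R=o["orientation"]
for sx in(-1,1):
  for sy in (-11,11):
    for z in (13,17,20): print(sx,sy,z,((proj(s,T+R@[sx*14.6,sy,z])[0]-[220,170])*5).round())
E
```

```text
-1 -11 13 [336. 343.]
-1 -11 17 [335. 353.]
-1 -11 20 [335. 359.]
-1 11 13 [364. 319.]
-1 11 17 [363. 328.]
-1 11 20 [362. 335.]
1 -11 13 [268. 320.]
1 -11 17 [268. 329.]
1 -11 20 [267. 336.]
1 11 13 [297. 296.]
1 11 17 [296. 305.]
1 11 20 [296. 312.]
```

Both measured tip positions match 17 mm ahead of the TCP. The disc sits about 1 mm towards −tool x, so I'll shift and close.

```bash
python3 -m creep '[{"jaw":0.029,"tx":-0.001,"ty":0.0005,"tz":0,"rx":0,"ry":0,"rz":0},{"jaw":0.026,"tx":-0.001,"ty":0.0005,"tz":0,"rx":0,"ry":0,"rz":0},{"jaw":0.015,"tx":-0.001,"ty":0.0005,"tz":0,"rx":0,"ry":0,"rz":0},{"jaw":0.015,"tx":-0.001,"ty":0.0005,"tz":0,"rx":0,"ry":0,"rz":0},{"jaw":0.015,"tx":-0.001,"ty":0.0005,"tz":0,"rx":0,"ry":0,"rz":0},{"jaw":0.015,"tx":-0.001,"ty":0.0005,"tz":0.005,"rx":0,"ry":0,"rz":0},{"jaw":0.015,"tx":-0.001,"ty":0.0005,"tz":0.025,"rx":0,"ry":0,"rz":0},{"jaw":0.015,"tx":-0.001,"ty":0.0005,"tz":0.045,"rx":0,"ry":0,"rz":0},{"jaw":0.015,"tx":-0.001,"ty":0.0005,"tz":0.05,"rx":0,"ry":0,"rz":0}]'
python3 - <<'E'
from h import *
c,f=snap("wrist","w5",(180,130,340,290),4); s,_=snap("side","s5",(220,170,340,290),5)
E
```

```text
time: 4.85
ee_pos: [504.3, -12.5, 148.9]
orientation: [[0.897, -0.441, 0.004], [-0.441, -0.897, -0.0], [0.004, -0.002, -1.0]]
wrist_force: [-0.9, -0.3, -0.8]
opening: 21.4
```

View pics/w5.png

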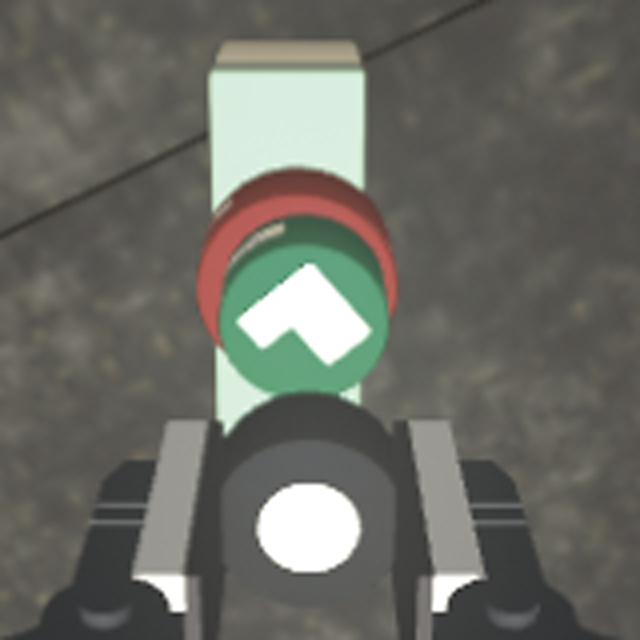

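View pics/s5.png

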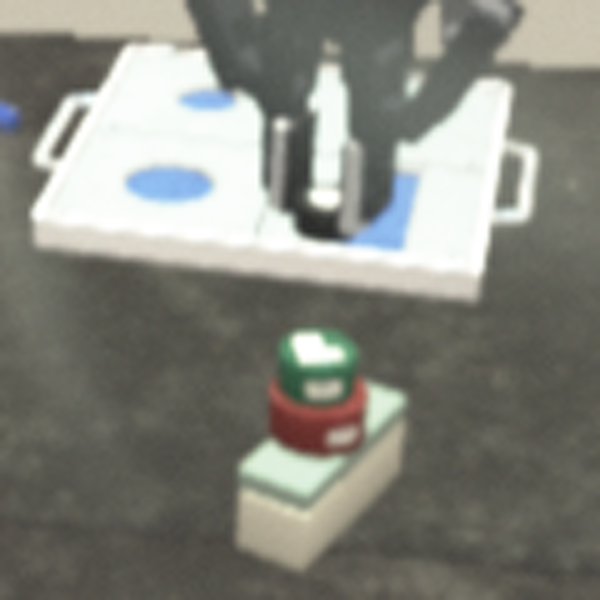

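The black mount is held level, and green, red and the box are undisturbed, with green centred at (305,320) in the crop. Next I'll carry it to the tray.

```bash
python3 -m creep '[{"jaw":0.015,"tx":0.003,"ty":-0.015,"tz":0.02,"rx":0,"ry":0,"rz":0},{"jaw":0.015,"tx":0.01,"ty":-0.05,"tz":0.045,"rx":0,"ry":0,"rz":0},{"jaw":0.015,"tx":0.02,"ty":-0.1,"tz":0.05,"rx":0,"ry":0,"rz":0},{"jaw":0.015,"tx":0.03,"ty":-0.15,"tz":0.05,"rx":0,"ry":0,"rz":0},{"jaw":0.015,"tx":0.04,"ty":-0.2,"tz":0.05,"rx":0,"ry":0,"rz":0},{"jaw":0.015,"tx":0.05,"ty":-0.25,"tz":0.05,"rx":0,"ry":0,"rz":0},{"jaw":0.015,"tx":0.06,"ty":-0.29,"tz":0.05,"rx":0,"ry":0,"rz":0},{"jaw":0.015,"tx":0.066,"ty":-0.318,"tz":0.05,"rx":0,"ry":0,"rz":0},{"jaw":0.015,"tx":0.068,"ty":-0.332,"tz":0.05,"rx":0,"ry":0,"rz":0},{"jaw":0.015,"tx":0.068,"ty":-0.332,"tz":0.05,"rx":0,"ry":0,"rz":0}]'
python3 - <<'E'
from h import *
c,f=snap("wrist","w6"); s,_=snap("side","s6",(180,150,360,290),4)
h=cv2.cvtColor(f,cv2.COLOR_BGR2HSV); m=cv2.inRange(h,(100,90,60),(130,255,255))
k,_=cv2.findContours(m,cv2.RETR_EXTERNAL,cv2.CHAIN_APPROX_NONE)
for q in k:
    if cv2.contourArea(q)>150: e=cv2.fitEllipse(q); P=onz(c,q.reshape(-1,2),11); print(e,onz(c,[e[0]],11)[0].round(1),np.ptp(P,axis=0).round(1))
E
```

```text
time: 6.2
ee_pos: [571.7, -344.6, 197.2]
orientation: [[0.897, -0.442, 0.002], [-0.442, -0.897, 0.001], [0.002, -0.002, -1.0]]
wrist_force: [-0.6, -0.4, -0.1]
opening: 21.8
((178.55857849121094, 213.52078247070312), (29.090068817138672, 32.91539001464844), 113.17927551269531) [ 475.  -351.8   11. ] [35.8 35.5  0. ]
((267.2913818359375, 181.54684448242188), (27.592981338500977, 29.23870277404785), 82.92168426513672) [ 576.7 -361.6   11. ] [30.9 30.6  0. ]
((369.69464111328125, 110.06633758544922), (15.652615547180176, 59.6842155456543), 91.14160919189453) [ 698.7 -339.9   11. ] [46.8 31.6  0. ]
((134.29400634765625, 122.01625061035156), (38.32485580444336, 117.51901245117188), 154.1133575439453) [ 485.2 -247.6   11. ] [43.9 90.8  0. ]
((230.4472198486328, 85.51966094970703), (45.452049255371094, 47.32668685913086), 165.474853515625) [ 586.6 -259.8   11. ] [44.  43.9  0. ]
```

View pics/w6.png

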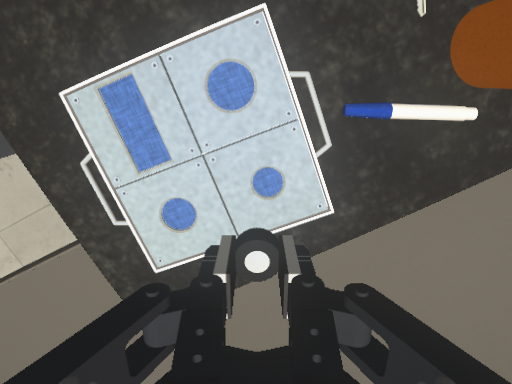

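The four recesses match the top view within 1 to 2 mm (small at (267,181), medium (178,213), large (230,86), bay (134,122)). Now I'll locate the disc in the hand.

```bash
python3 - <<'E'
from h import *
c,f=snap("wrist","w7",(200,200,320,320),6); o=telemetry.get_obs(); T=o["ee_pos"]; print(T)
h=cv2.cvtColor(f,cv2.COLOR_BGR2HSV); m=cv2.inRange(h,(0,0,190),(180,60,255)); M=np.zeros_like(m); M[240:285,240:275]=m[240:285,240:275]
k,_=cv2.findContours(M,cv2.RETR_EXTERNAL,cv2.CHAIN_APPROX_NONE); q=max(k,key=cv2.contourArea); e=cv2.fitEllipse(q); print(e)
print(onz(c,[e[0]],T[2]-9.8)[0]-T)
E
```

```text
[ 571.94977818 -343.31117459  198.03043015]
((256.6067199707031, 261.3954162597656), (20.9244327545166, 23.762298583984375), 92.89397430419922)
[ 0.15357107 -1.01456508 -9.8       ]
```

View pics/w7.png

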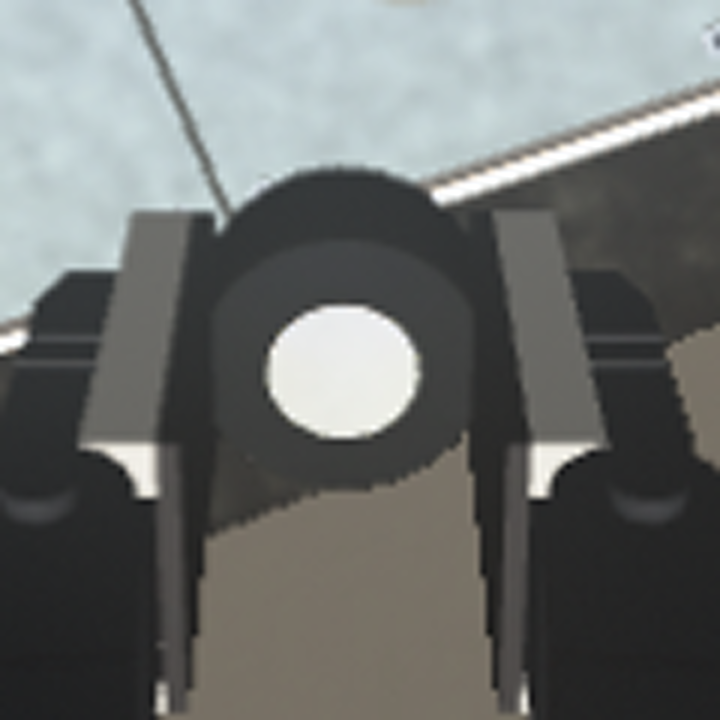

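```bash
python3 -m creep '[{"jaw":0.015,"tx":0.002,"ty":-0.008,"tz":-0.015,"rx":0,"ry":0,"rz":0},{"jaw":0.015,"tx":0.005,"ty":-0.017,"tz":-0.05,"rx":0,"ry":0,"rz":0},{"jaw":0.015,"tx":0.005,"ty":-0.017,"tz":-0.09,"rx":0,"ry":0,"rz":0},{"jaw":0.015,"tx":0.005,"ty":-0.017,"tz":-0.125,"rx":0,"ry":0,"rz":0},{"jaw":0.015,"tx":0.005,"ty":-0.017,"tz":-0.147,"rx":0,"ry":0,"rz":0},{"jaw":0.015,"tx":0.005,"ty":-0.017,"tz":-0.15,"rx":0,"ry":0,"rz":0},{"jaw":0.015,"tx":0.005,"ty":-0.017,"tz":-0.15,"rx":0,"ry":0,"rz":0}]'
python3 - <<'E'
from h import *
c,f=snap("wrist","w8",(180,160,340,300),5); print(telemetry.get_obs()["ee_pos"])
E
```

```text
time: 7.22
ee_pos: [577.1, -360.3, 48.2]
orientation: [[0.898, -0.44, 0.003], [-0.44, -0.898, 0.0], [0.003, -0.001, -1.0]]
wrist_force: [-0.7, -0.2, -1.1]
opening: 21.1
[ 577.29731262 -360.46599951   48.78934958]
```

View pics/w8.png

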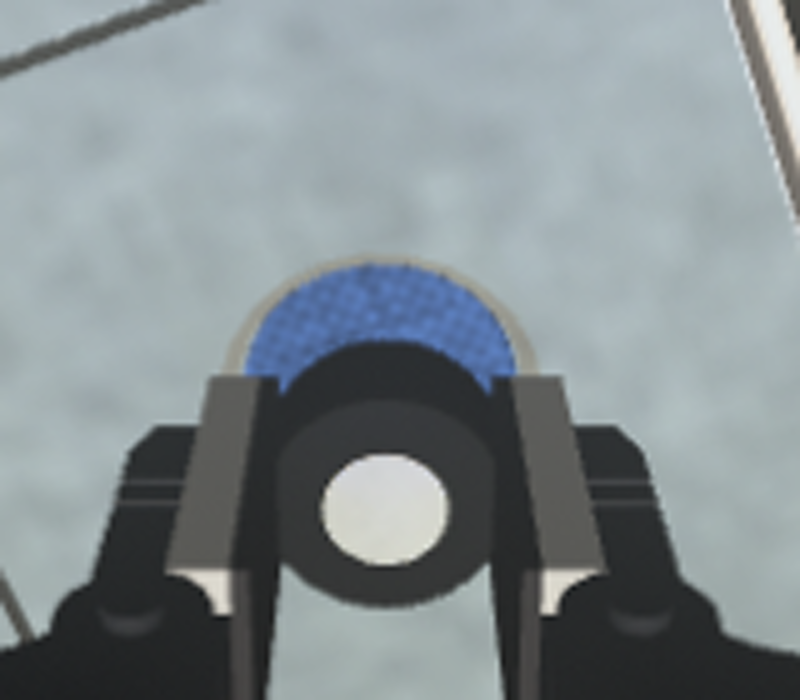

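```bash
python3 - <<'E'
from h import *
c=capture("wrist"); o=telemetry.get_obs(); R=o["orientation"]
P=onz(c,[(180+380/5-.4,160+256/5-.4)],15)[0]; print("rim far",P, "centre", P+R[:,1]*16.5)
P=onz(c,[(180+386/5-.4,160+510/5-.4)],o["ee_pos"][2]-9.8)[0]; print("disc",P,o["ee_pos"])
E
```

```text
rim far [ 584.68841987 -345.81306222   15.        ] centre [ 577.42445131 -360.62806902   14.98171721]
disc [ 577.62449084 -361.50816267   39.27107498] [ 577.39226837 -360.52385615   49.07107498]
```

The disc and recess centres agree within 1 mm, so I'll lower it gently.

```bash
python3 -m creep '[{"jaw":0.015,"tx":0,"ty":0.0,"tz":-0.004,"rx":0,"ry":0,"rz":0},{"jaw":0.015,"tx":0,"ty":0.0,"tz":-0.008,"rx":0,"ry":0,"rz":0},{"jaw":0.015,"tx":0,"ty":0.0,"tz":-0.01,"rx":0,"ry":0,"rz":0},{"jaw":0.015,"tx":0,"ty":0.0,"tz":-0.011,"rx":0,"ry":0,"rz":0},{"jaw":0.015,"tx":0,"ty":0.0,"tz":-0.012,"rx":0,"ry":0,"rz":0},{"jaw":0.015,"tx":0,"ty":0.0,"tz":-0.012,"rx":0,"ry":0,"rz":0}]'; python3 -c "
from h import *
for i in range(3): c=capture('wrist'); o=telemetry.get_obs(); print(o['ee_pos'],o['wrist_force'])"
```

```text
time: 8.07
ee_pos: [577.4, -360.5, 37.0]
orientation: [[0.898, -0.44, 0.004], [-0.44, -0.898, -0.001], [0.004, -0.001, -1.0]]
wrist_force: [-0.3, 0.6, -0.0]
opening: 21.4
[ 577.38727487 -360.54672713   37.06184023] [0.07917315 0.6453613  0.07604961]
[ 577.3883965  -360.53864204   37.13586248] [ 0.20923869 -0.03420628  0.3363093 ]
[ 577.40223631 -360.53374047   37.12929025] [0.00851774 0.19663735 0.75213245]
```

```bash
python3 -m creep '[{"jaw":0.015,"tx":0,"ty":0.0,"tz":-0.001,"rx":0,"ry":0,"rz":0},{"jaw":0.015,"tx":0,"ty":0.0,"tz":-0.0015,"rx":0,"ry":0,"rz":0},{"jaw":0.015,"tx":0,"ty":0.0,"tz":-0.002,"rx":0,"ry":0,"rz":0},{"jaw":0.015,"tx":0,"ty":0.0,"tz":-0.002,"rx":0,"ry":0,"rz":0}]'
```

```text
time: 8.72
ee_pos: [577.4, -360.6, 35.1]
orientation: [[0.898, -0.44, 0.004], [-0.44, -0.898, -0.001], [0.004, -0.001, -1.0]]
wrist_force: [0.3, 0.1, 0.4]
opening: 21.7
```

```bash
python3 -m creep '[{"jaw":0.015,"tx":0,"ty":0.0,"tz":-0.0005,"rx":0,"ry":0,"rz":0},{"jaw":0.015,"tx":0,"ty":0.0,"tz":-0.001,"rx":0,"ry":0,"rz":0},{"jaw":0.015,"tx":0,"ty":0.0,"tz":-0.001,"rx":0,"ry":0,"rz":0}]'
```

```text
time: 9.1
ee_pos: [577.4, -360.6, 35.0]
orientation: [[0.898, -0.44, 0.005], [-0.44, -0.898, -0.001], [0.005, -0.001, -1.0]]
wrist_force: [-2.6, 2.2, 9.4]
opening: 21.5
```

It made contact at 9 N. I'll release it and rise.

```bash
python3 -m creep '[{"jaw":0.026,"tx":0,"ty":0.0,"tz":0.0005,"rx":0,"ry":0,"rz":0},{"jaw":0.03,"tx":0,"ty":0.0,"tz":0.0005,"rx":0,"ry":0,"rz":0},{"jaw":0.036,"tx":0,"ty":0.0,"tz":0.0005,"rx":0,"ry":0,"rz":0},{"jaw":0.036,"tx":0,"ty":0.0,"tz":0.001,"rx":0,"ry":0,"rz":0},{"jaw":0.036,"tx":0,"ty":0.0,"tz":0.015,"rx":0,"ry":0,"rz":0},{"jaw":0.036,"tx":0,"ty":0.0,"tz":0.05,"rx":0,"ry":0,"rz":0},{"jaw":0.05,"tx":-0.005,"ty":0.03,"tz":0.1,"rx":0,"ry":0,"rz":0},{"jaw":0.05,"tx":-0.01,"ty":0.08,"tz":0.11,"rx":0,"ry":0,"rz":0}]'
python3 -c "
from h import *
c,f=snap('wrist','w9'); print(telemetry.get_obs()['ee_pos'])"
```

```text
time: 10.1
ee_pos: [568.2, -281.3, 149.1]
orientation: [[0.897, -0.442, 0.01], [-0.442, -0.897, -0.005], [0.011, -0.0, -1.0]]
wrist_force: [-0.1, 0.1, -1.0]
opening: 50.3
[ 567.11118788 -275.07192136  148.97164891]
```

View pics/w9.png

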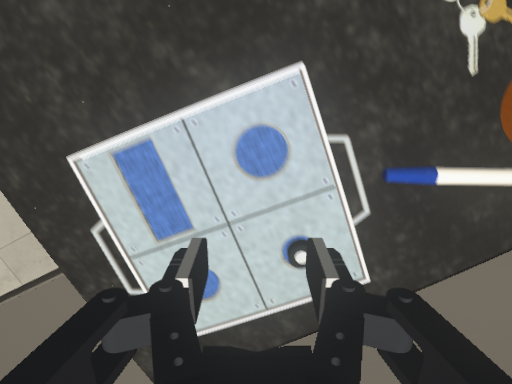

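The black mount sits in the small recess at (297,252). Next is the green one.

```bash
python3 -m creep '[{"jaw":0.055,"tx":-0.01,"ty":0.04,"tz":0.01,"rx":0,"ry":0,"rz":0},{"jaw":0.055,"tx":-0.023,"ty":0.095,"tz":0.01,"rx":0,"ry":0,"rz":0},{"jaw":0.055,"tx":-0.036,"ty":0.15,"tz":0.01,"rx":0,"ry":0,"rz":0},{"jaw":0.055,"tx":-0.049,"ty":0.205,"tz":0.01,"rx":0,"ry":0,"rz":0},{"jaw":0.055,"tx":-0.06,"ty":0.25,"tz":0,"rx":0,"ry":0,"rz":0},{"jaw":0.055,"tx":-0.063,"ty":0.262,"tz":-0.02,"rx":0,"ry":0,"rz":0},{"jaw":0.055,"tx":-0.063,"ty":0.262,"tz":-0.02,"rx":0,"ry":0,"rz":0}]'
python3 - <<'E'
from h import *
c,f=snap("wrist","w10",(180,130,340,290),4); print(telemetry.get_obs()['ee_pos'])
np.savez("c10.npz",**c)
h=cv2.cvtColor(f,cv2.COLOR_BGR2HSV)
print(h[200:260:6,256])
E
```

```text
time: 11.02
ee_pos: [503.7, -12.3, 128.9]
orientation: [[0.899, -0.438, 0.006], [-0.438, -0.899, -0.001], [0.006, -0.001, -1.0]]
wrist_force: [0.6, -0.3, 0.8]
opening: 54.9
[504.28981204 -13.03317951 129.50545799]
[[ 69  78 138]
 [ 74  98 201]
 [  0   0 255]
 [  0   0 255]
 [  0   0 255]
 [ 72  94 203]
 [ 72  95 203]
 [ 71  96 201]
 [ 68   8 253]
 [ 54  27 223]]
```

View pics/w10.png

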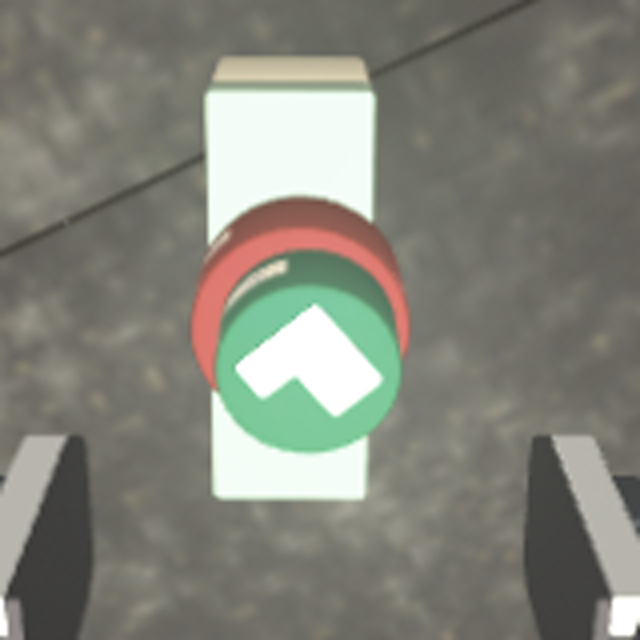

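```bash
python3 - <<'E'
from h import *
c=np.load("c10.npz"); q=lambda u,v:(180+u/4-.4,130+v/4-.4)
P=onz(c,[q(309,368),q(217,368),q(401,368),q(309,453),q(309,284)],74); print(P.round(1))
P=onz(c,[q(193,315),q(409,315)],56); print("red",P.round(1),P.mean(0))
E
```

```text
[[ 5.048e+02 -1.240e+01  7.400e+01]
 [ 4.918e+02 -6.000e+00  7.400e+01]
 [ 5.178e+02 -1.880e+01  7.400e+01]
 [ 4.982e+02 -2.590e+01  7.400e+01]
 [ 5.110e+02  3.000e-01  7.400e+01]]
red [[487.9  -2.1  56. ]
 [521.  -18.4  56. ]] [504.45899993 -10.25657617  56.        ]
```

```bash
python3 -m creep '[{"jaw":0.05,"tx":0,"ty":0.0005,"tz":-0.02,"rx":0,"ry":0,"rz":0},{"jaw":0.045,"tx":0,"ty":0.0005,"tz":-0.04,"rx":0,"ry":0,"rz":0},{"jaw":0.04,"tx":0,"ty":0.0005,"tz":-0.049,"rx":0,"ry":0,"rz":0},{"jaw":0.034,"tx":0,"ty":0.0005,"tz":-0.049,"rx":0,"ry":0,"rz":0},{"jaw":0.034,"tx":0,"ty":0.0005,"tz":-0.049,"rx":0,"ry":0,"rz":0}]'
python3 - <<'E'
from h import *
c,f=snap("wrist","w11",(180,150,340,290),4); s,_=snap("side","s11",(220,170,340,290),5)
E
```

```text
time: 11.7
ee_pos: [504.7, -12.8, 81.2]
orientation: [[0.899, -0.439, 0.008], [-0.439, -0.899, -0.002], [0.008, -0.002, -1.0]]
wrist_force: [0.0, -0.1, 0.0]
opening: 34.0
```

View pics/w11.png

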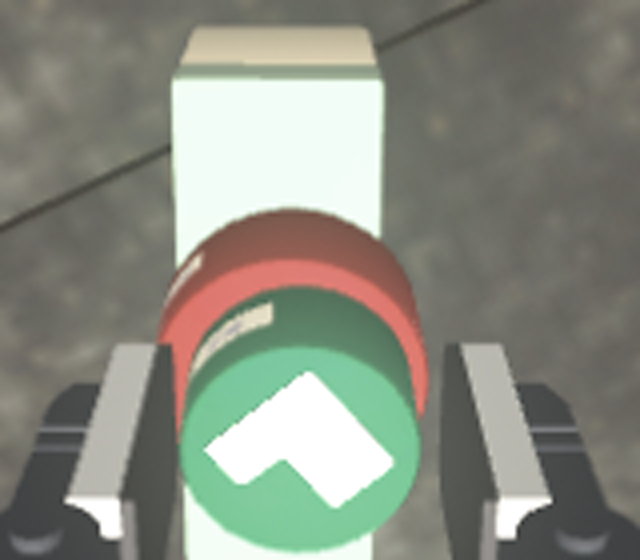

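View pics/s11.png

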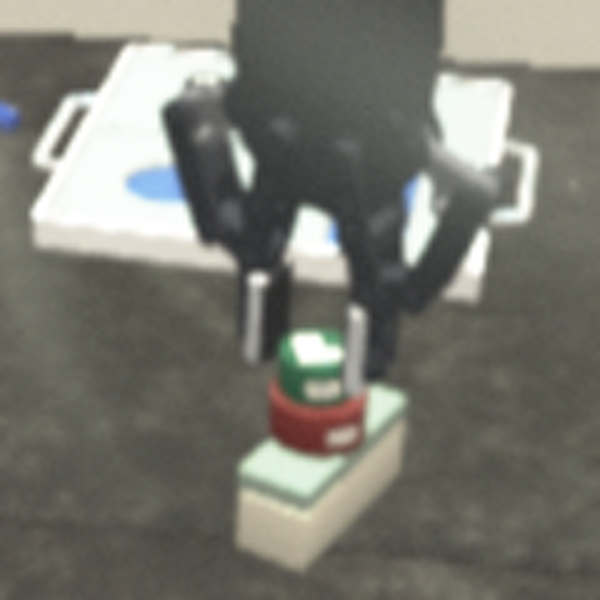

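```bash
python3 -m creep '[{"jaw":0.034,"tx":-0.0005,"ty":0.0002,"tz":-0.0005,"rx":0.002,"ry":0.008,"rz":0},{"jaw":0.031,"tx":-0.0005,"ty":0.0002,"tz":-0.0005,"rx":0.002,"ry":0.008,"rz":0},{"jaw":0.02,"tx":-0.0005,"ty":0.0002,"tz":-0.0005,"rx":0.002,"ry":0.008,"rz":0},{"jaw":0.02,"tx":-0.0005,"ty":0.0002,"tz":-0.0005,"rx":0.002,"ry":0.008,"rz":0},{"jaw":0.02,"tx":-0.0005,"ty":0.0002,"tz":-0.0005,"rx":0.002,"ry":0.008,"rz":0},{"jaw":0.02,"tx":-0.0005,"ty":0.0002,"tz":0.005,"rx":0.002,"ry":0.008,"rz":0},{"jaw":0.02,"tx":-0.0005,"ty":0.0002,"tz":0.025,"rx":0.002,"ry":0.008,"rz":0},{"jaw":0.02,"tx":-0.0005,"ty":0.0002,"tz":0.045,"rx":0.002,"ry":0.008,"rz":0},{"jaw":0.02,"tx":-0.0005,"ty":0.0002,"tz":0.055,"rx":0.002,"ry":0.008,"rz":0}]'
python3 - <<'E'
from h import *
c,f=snap("wrist","w12",(180,130,340,290),4); s,_=snap("side","s12",(220,170,340,290),5)
E
```

```text
time: 12.92
ee_pos: [504.3, -12.5, 137.2]
orientation: [[0.899, -0.438, 0.001], [-0.438, -0.899, -0.0], [0.001, -0.001, -1.0]]
wrist_force: [0.5, 0.3, -0.0]
opening: 27.2
```

View pics/w12.png

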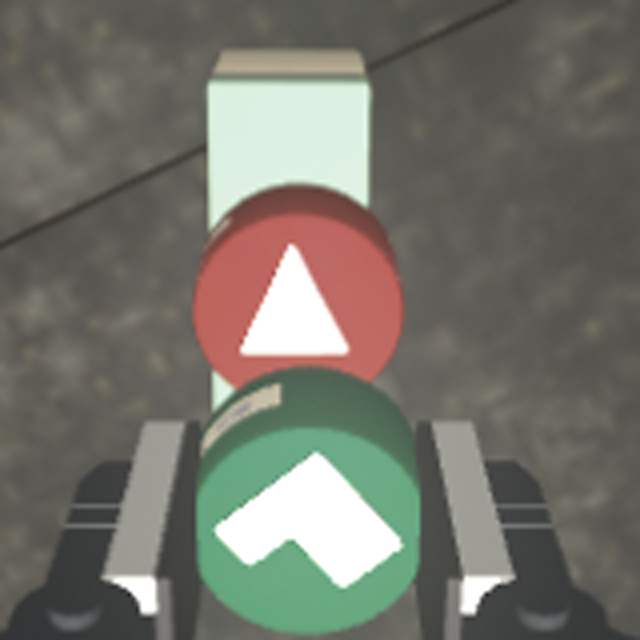

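View pics/s12.png

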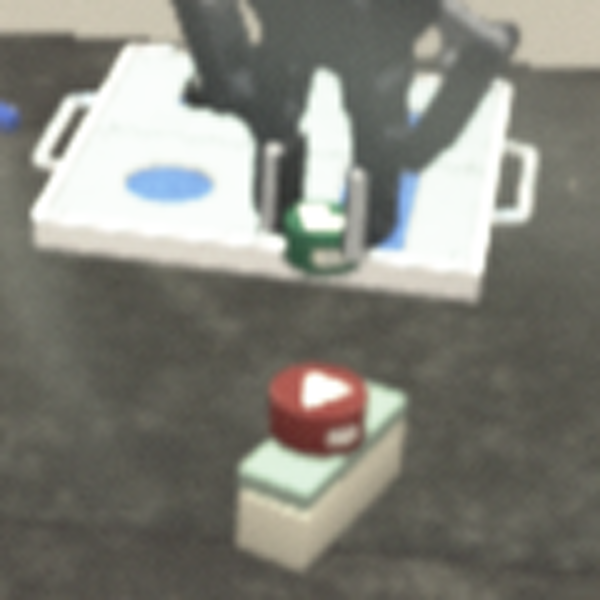

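The green mount is held level and red stays on the box at (298,306) in the crop. I'll carry green to the medium recess.

```bash
python3 -m creep '[{"jaw":0.02,"tx":-0.001,"ty":-0.015,"tz":0.01,"rx":0,"ry":0.001,"rz":0},{"jaw":0.02,"tx":-0.004,"ty":-0.05,"tz":0.02,"rx":0,"ry":0.001,"rz":0},{"jaw":0.02,"tx":-0.009,"ty":-0.1,"tz":0.02,"rx":0,"ry":0.001,"rz":0},{"jaw":0.02,"tx":-0.014,"ty":-0.155,"tz":0.02,"rx":0,"ry":0.001,"rz":0},{"jaw":0.02,"tx":-0.018,"ty":-0.21,"tz":0.02,"rx":0,"ry":0.001,"rz":0},{"jaw":0.02,"tx":-0.023,"ty":-0.265,"tz":0.02,"rx":0,"ry":0.001,"rz":0},{"jaw":0.02,"tx":-0.026,"ty":-0.31,"tz":0.01,"rx":0,"ry":0.001,"rz":0},{"jaw":0.02,"tx":-0.029,"ty":-0.335,"tz":-0.02,"rx":0,"ry":0.001,"rz":0},{"jaw":0.02,"tx":-0.029,"ty":-0.34,"tz":-0.05,"rx":0,"ry":0.001,"rz":0},{"jaw":0.02,"tx":-0.029,"ty":-0.34,"tz":-0.07,"rx":0,"ry":0.001,"rz":0}]'
python3 -m creep '[{"jaw":0.02,"tx":0,"ty":0,"tz":-0.012,"rx":0,"ry":0,"rz":0},{"jaw":0.02,"tx":0,"ty":0,"tz":-0.012,"rx":0,"ry":0,"rz":0}]'
python3 - <<'E'
from h import *
c,f=snap("wrist","w13",(170,140,350,300),4); np.savez("c13.npz",**c,ee=telemetry.get_obs()['ee_pos'],R=telemetry.get_obs()['orientation'])
E
```

```text
time: 14.28
ee_pos: [474.2, -353.7, 65.3]
orientation: [[0.898, -0.44, -0.001], [-0.44, -0.898, 0.001], [-0.001, -0.001, -1.0]]
wrist_force: [-0.3, -0.1, -1.2]
opening: 26.9
time: 14.52
ee_pos: [473.6, -353.9, 52.6]
orientation: [[0.898, -0.44, -0.002], [-0.44, -0.898, 0.002], [-0.003, -0.001, -1.0]]
wrist_force: [-0.0, 0.8, 0.4]
opening: 27.0
```

View pics/w13.png

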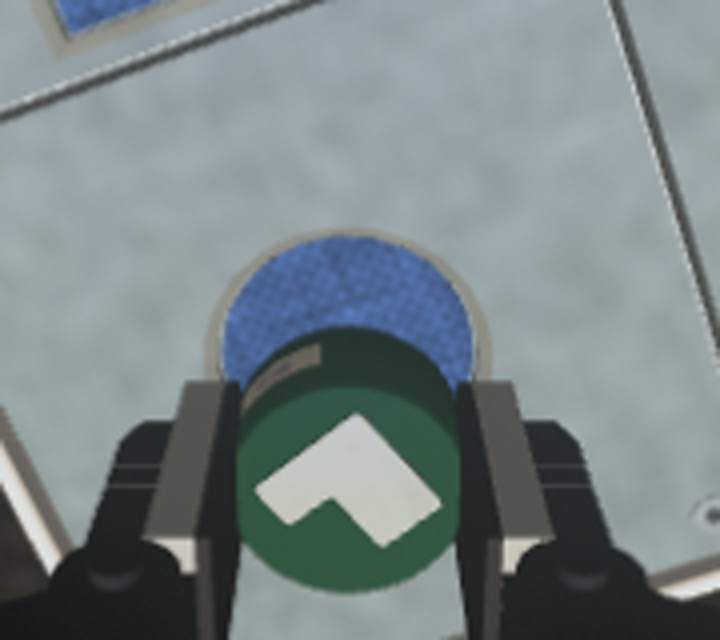

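```bash
python3 - <<'E'
from h import *
c=np.load("c13.npz"); q=lambda u,v:(170+u/4-.4,140+v/4-.4); R=c["R"]
P=onz(c,[q(349,229)],15)[0]; print("well",P+R[:,1]*19)
P=onz(c,[q(221,340),q(474,340)],11); print("felt sides mid",P.mean(0), np.linalg.norm(P[0]-P[1]))
P=onz(c,[q(348,490),q(348,593)],c["ee"][2]-6.7); print("disc",P[0],P[1]-R[:,1]*15,c["ee"])
E
```

```text
well [ 476.0006455  -350.43557568   14.98400843]
felt sides mid [ 475.91467529 -350.0919542    11.        ] 37.096068274288896
disc [ 474.61097738 -353.16461138   46.68583514] [ 474.71085285 -352.96183688   46.69846007] [ 473.97995866 -353.99679806   53.38583514]
```

```bash
python3 -m creep '[{"jaw":0.02,"tx":0.0005,"ty":0.001,"tz":-0.003,"rx":0.001,"ry":-0.003,"rz":0},{"jaw":0.02,"tx":0.001,"ty":0.002,"tz":-0.006,"rx":0.001,"ry":-0.003,"rz":0},{"jaw":0.02,"tx":0.001,"ty":0.002,"tz":-0.006,"rx":0.001,"ry":-0.003,"rz":0}]'
python3 - <<'E'
from h import *
c,f=snap("wrist","w14",(170,140,350,300),4); np.savez("c14.npz",**c,ee=telemetry.get_obs()['ee_pos'],R=telemetry.get_obs()['orientation'])
E
```

```text
time: 14.95
ee_pos: [475.1, -351.8, 47.5]
orientation: [[0.898, -0.44, 0.002], [-0.44, -0.898, 0.002], [0.001, -0.003, -1.0]]
wrist_force: [-0.5, -0.5, -0.7]
opening: 27.1
```

View pics/w14.png

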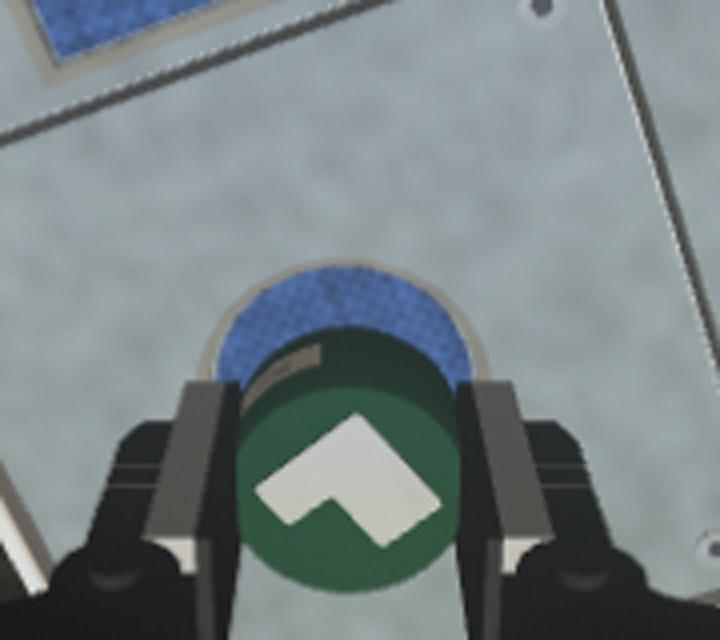

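```bash
python3 - <<'E'
from h import *
c=np.load("c14.npz"); q=lambda u,v:(170+u/4-.4,140+v/4-.4); R=c["R"]
P=onz(c,[q(345,259)],15)[0]; print("well",P+R[:,1]*19)
P=onz(c,[q(348,490),q(348,593)],c["ee"][2]-6.7); print("disc",P[0],P[1]-R[:,1]*15,c["ee"])
E
```

```text
well [ 476.04367955 -350.35105868   14.94338213]
disc [ 475.93530762 -351.46369639   40.86335267] [ 476.01208066 -351.31560427   40.90805098] [ 475.1309823  -351.91570978   47.56335267]
```

```bash
python3 -m creep '[{"jaw":0.02,"tx":0,"ty":0.0005,"tz":-0.004,"rx":-0.002,"ry":0.002,"rz":0},{"jaw":0.02,"tx":0,"ty":0.001,"tz":-0.007,"rx":-0.002,"ry":0.002,"rz":0},{"jaw":0.02,"tx":0,"ty":0.001,"tz":-0.009,"rx":-0.002,"ry":0.002,"rz":0},{"jaw":0.02,"tx":0,"ty":0.001,"tz":-0.0105,"rx":-0.002,"ry":0.002,"rz":0},{"jaw":0.02,"tx":0,"ty":0.001,"tz":-0.0105,"rx":-0.002,"ry":0.002,"rz":0}]'; python3 -m creep '[{"jaw":0.02,"tx":0,"ty":0.0,"tz":-0.0005,"rx":0,"ry":0,"rz":0},{"jaw":0.02,"tx":0,"ty":0.0,"tz":-0.001,"rx":0,"ry":0,"rz":0},{"jaw":0.02,"tx":0,"ty":0,"tz":-0.001,"rx":0,"ry":0,"rz":0}]'
```

```text
time: 15.62
ee_pos: [475.1, -350.9, 36.9]
orientation: [[0.898, -0.44, 0.0], [-0.44, -0.898, 0.0], [-0.0, -0.0, -1.0]]
wrist_force: [-0.8, -0.8, -0.8]
opening: 27.2
time: 16.0
ee_pos: [475.1, -350.9, 36.0]
orientation: [[0.898, -0.44, 0.0], [-0.44, -0.898, 0.0], [0.0, -0.0, -1.0]]
wrist_force: [-0.7, 0.6, 0.6]
opening: 27.2
```

```bash
python3 -m creep '[{"jaw":0.02,"tx":0,"ty":0.0,"tz":-0.0005,"rx":0,"ry":0,"rz":0},{"jaw":0.02,"tx":0,"ty":0,"tz":-0.001,"rx":0,"ry":0,"rz":0},{"jaw":0.02,"tx":0,"ty":0,"tz":-0.001,"rx":0,"ry":0,"rz":0}]'
```

```text
time: 16.38
ee_pos: [475.1, -350.9, 35.9]
orientation: [[0.898, -0.44, 0.0], [-0.44, -0.898, -0.0], [0.0, -0.0, -1.0]]
wrist_force: [-3.5, 2.7, 10.7]
opening: 26.8
```

It made contact at 10.7 N. I'll release, rise and look at the tray.

```bash
python3 -m creep '[{"jaw":0.031,"tx":0,"ty":0.0,"tz":0.0005,"rx":0,"ry":0,"rz":0},{"jaw":0.035,"tx":0,"ty":0.0,"tz":0.0005,"rx":0,"ry":0,"rz":0},{"jaw":0.041,"tx":0,"ty":0.0,"tz":0.0005,"rx":0,"ry":0,"rz":0},{"jaw":0.041,"tx":0,"ty":0.0,"tz":0.001,"rx":0,"ry":0,"rz":0},{"jaw":0.041,"tx":0,"ty":0.0,"tz":0.015,"rx":0,"ry":0,"rz":0},{"jaw":0.041,"tx":0,"ty":0.0,"tz":0.05,"rx":0,"ry":0,"rz":0},{"jaw":0.06,"tx":0.005,"ty":0.03,"tz":0.1,"rx":0,"ry":0,"rz":0},{"jaw":0.06,"tx":0.01,"ty":0.08,"tz":0.12,"rx":0,"ry":0,"rz":0}]'
python3 -c "
from h import *
c,f=snap('wrist','w15'); print(telemetry.get_obs()['ee_pos'])"
```

```text
time: 17.38
ee_pos: [485.8, -271.4, 159.2]
orientation: [[0.897, -0.441, 0.004], [-0.441, -0.897, -0.003], [0.005, 0.001, -1.0]]
wrist_force: [-0.2, 0.5, -0.4]
opening: 60.4
[ 485.66987284 -265.88759008  160.56000145]
```

View pics/w15.png

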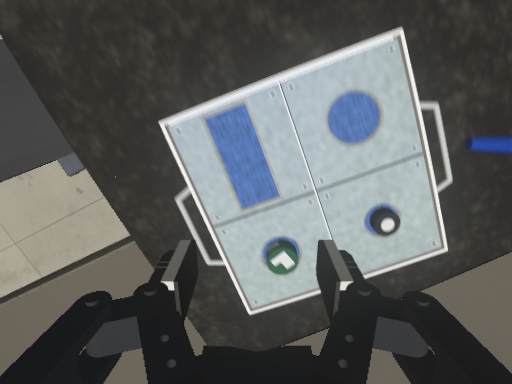

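Green sits in the medium recess at (282,257) and black in the small one at (384,221). Next is red.

```bash
python3 -m creep '[{"jaw":0.06,"tx":0.003,"ty":0.04,"tz":0,"rx":0.003,"ry":0.004,"rz":0},{"jaw":0.06,"tx":0.007,"ty":0.095,"tz":0,"rx":0.003,"ry":0.004,"rz":0},{"jaw":0.06,"tx":0.011,"ty":0.15,"tz":0,"rx":0.003,"ry":0.004,"rz":0},{"jaw":0.06,"tx":0.015,"ty":0.205,"tz":-0.01,"rx":0.003,"ry":0.004,"rz":0},{"jaw":0.06,"tx":0.018,"ty":0.245,"tz":-0.03,"rx":0.003,"ry":0.004,"rz":0},{"jaw":0.06,"tx":0.018,"ty":0.255,"tz":-0.05,"rx":0.003,"ry":0.004,"rz":0},{"jaw":0.06,"tx":0.018,"ty":0.255,"tz":-0.05,"rx":0.003,"ry":0.004,"rz":0},{"jaw":0.06,"tx":0.018,"ty":0.255,"tz":-0.05,"rx":0.003,"ry":0.004,"rz":0}]'
python3 - <<'E'
from h import *
c,f=snap("wrist","w16",(180,130,340,290),4); np.savez("c16.npz",**c,ee=telemetry.get_obs()['ee_pos'],R=telemetry.get_obs()['orientation'])
E
```

```text
time: 18.42
ee_pos: [504.0, -11.4, 111.5]
orientation: [[0.898, -0.439, 0.001], [-0.439, -0.898, 0.001], [0.0, -0.002, -1.0]]
wrist_force: [-0.6, 0.4, 0.7]
opening: 60.1
```

View pics/w16.png

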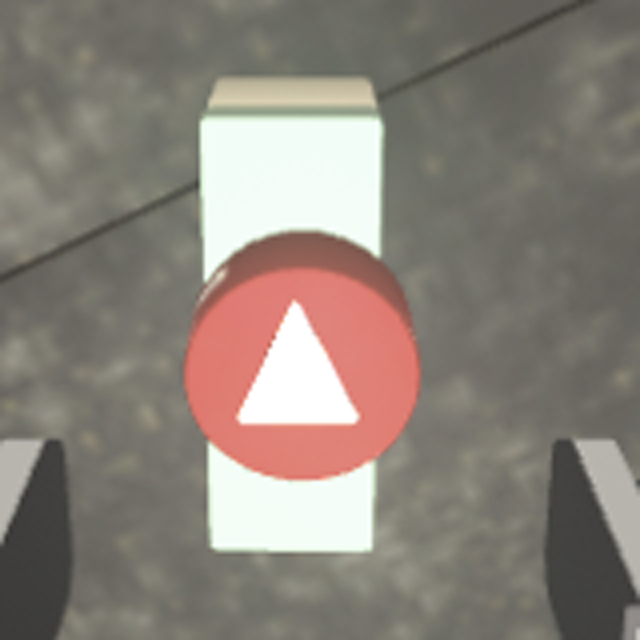

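```bash
python3 - <<'E'
from h import *
c=np.load("c16.npz"); q=lambda u,v:(180+u/4-.4,130+v/4-.4); R=c["R"]
P=onz(c,[q(302,373),q(185,373),q(420,373),q(302,480),q(302,266)],56); print(P[0],(P[3]+P[4])/2,np.linalg.norm(P[1]-P[2]),np.linalg.norm(P[3]-P[4]),c["ee"])
P=onz(c,[q(200,116),q(383,116),q(373,550),q(211,550)],36); print(P,P.mean(0))
E
```

```text
[503.39888689 -11.90731173  56.        ] [503.14479911 -12.42403592  56.        ] 37.231941047281076 37.11460328823676 [504.08380918 -11.6170387  111.53426672]
[[504.56285113  28.72475307  36.        ]
 [531.5744374   15.51669072  36.        ]
 [495.30085368 -58.07630687  36.        ]
 [468.30355544 -44.89496655  36.        ]] [499.93542441 -14.68245741  36.        ]
```

```bash
python3 -m creep '[{"jaw":0.06,"tx":-0.0007,"ty":-0.0005,"tz":-0.02,"rx":-0.001,"ry":0.001,"rz":0},{"jaw":0.055,"tx":-0.0007,"ty":-0.0005,"tz":-0.04,"rx":-0.001,"ry":0.001,"rz":0},{"jaw":0.046,"tx":-0.0007,"ty":-0.0005,"tz":-0.0515,"rx":-0.001,"ry":0.001,"rz":0},{"jaw":0.042,"tx":-0.0007,"ty":-0.0005,"tz":-0.0515,"rx":-0.001,"ry":0.001,"rz":0},{"jaw":0.042,"tx":-0.0007,"ty":-0.0005,"tz":-0.0515,"rx":-0.001,"ry":0.001,"rz":0}]'
python3 - <<'E'
from h import *
c,f=snap("wrist","w17",(160,150,350,310),4)
E
```

```text
time: 19.1
ee_pos: [503.7, -12.3, 60.7]
orientation: [[0.898, -0.44, 0.001], [-0.44, -0.898, 0.0], [0.001, -0.001, -1.0]]
wrist_force: [-0.7, -0.1, -0.2]
opening: 42.5
```

View pics/w17.png

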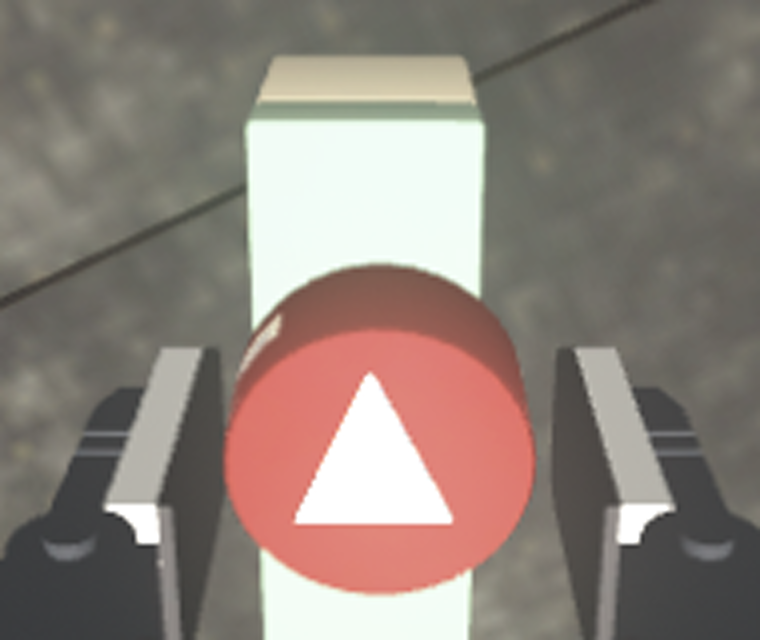

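```bash
python3 -m creep '[{"jaw":0.041,"tx":-0.0007,"ty":0.0004,"tz":-0.0005,"rx":0,"ry":0.001,"rz":0},{"jaw":0.038,"tx":-0.0007,"ty":0.0004,"tz":-0.0005,"rx":0,"ry":0.001,"rz":0},{"jaw":0.028,"tx":-0.0007,"ty":0.0004,"tz":-0.0005,"rx":0,"ry":0.001,"rz":0},{"jaw":0.028,"tx":-0.0007,"ty":0.0004,"tz":-0.0005,"rx":0,"ry":0.001,"rz":0},{"jaw":0.028,"tx":-0.0007,"ty":0.0004,"tz":-0.0005,"rx":0,"ry":0.001,"rz":0},{"jaw":0.028,"tx":-0.0007,"ty":0.0004,"tz":0.004,"rx":0,"ry":0.001,"rz":0},{"jaw":0.028,"tx":-0.0007,"ty":0.0004,"tz":0.02,"rx":0,"ry":0.001,"rz":0},{"jaw":0.028,"tx":-0.0007,"ty":0.0004,"tz":0.045,"rx":0,"ry":0.001,"rz":0},{"jaw":0.028,"tx":-0.0007,"ty":0.0004,"tz":0.06,"rx":0,"ry":0.001,"rz":0}]'
python3 - <<'E'
from h import *
c,f=snap("wrist","w18",(160,130,350,310),4); s,_=snap("side","s18",(220,170,340,290),5)
E
```

```text
time: 20.27
ee_pos: [503.2, -11.9, 121.8]
orientation: [[0.898, -0.44, 0.001], [-0.44, -0.898, 0.0], [0.001, -0.001, -1.0]]
wrist_force: [-0.2, 0.5, -0.8]
opening: 35.4
```

View pics/w18.png

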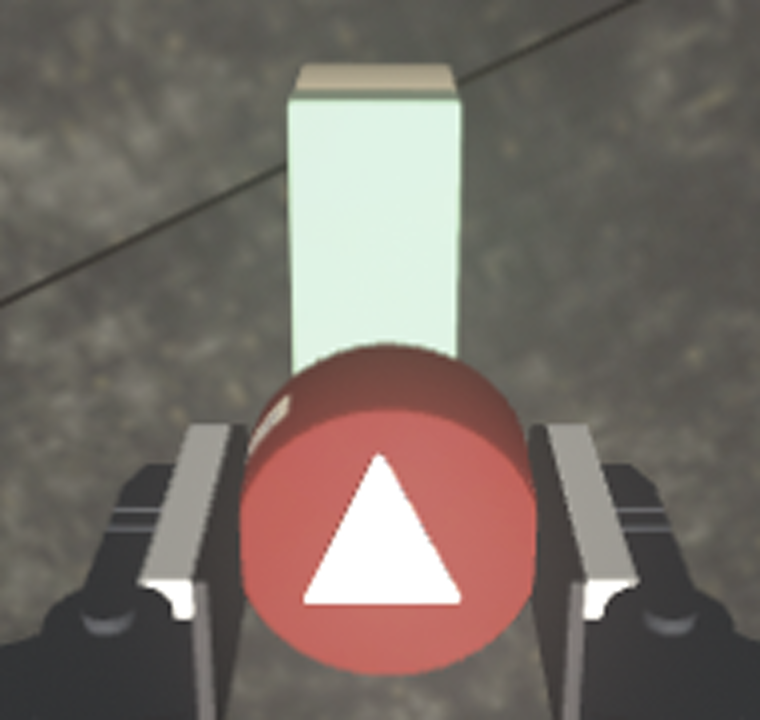

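View pics/s18.png

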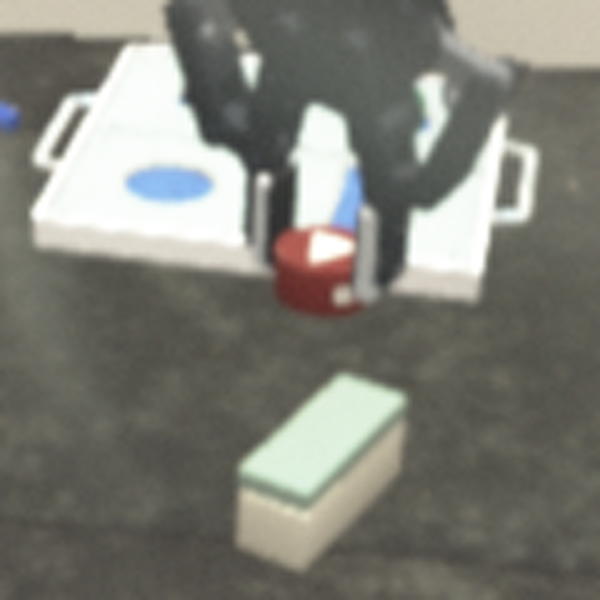

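```bash
python3 -m creep '[{"jaw":0.028,"tx":0.005,"ty":-0.015,"tz":0.005,"rx":0,"ry":0.001,"rz":0},{"jaw":0.028,"tx":0.017,"ty":-0.05,"tz":0.005,"rx":0,"ry":0.001,"rz":0},{"jaw":0.028,"tx":0.033,"ty":-0.1,"tz":0.005,"rx":0,"ry":0.001,"rz":0},{"jaw":0.028,"tx":0.05,"ty":-0.15,"tz":0.005,"rx":0,"ry":0.001,"rz":0},{"jaw":0.028,"tx":0.067,"ty":-0.2,"tz":0,"rx":0,"ry":0.001,"rz":0},{"jaw":0.028,"tx":0.078,"ty":-0.233,"tz":-0.015,"rx":0,"ry":0.001,"rz":0},{"jaw":0.028,"tx":0.083,"ty":-0.248,"tz":-0.04,"rx":0,"ry":0.001,"rz":0},{"jaw":0.028,"tx":0.083,"ty":-0.248,"tz":-0.065,"rx":0,"ry":0.001,"rz":0},{"jaw":0.028,"tx":0.083,"ty":-0.248,"tz":-0.07,"rx":0,"ry":0.001,"rz":0},{"jaw":0.028,"tx":0.083,"ty":-0.248,"tz":-0.07,"rx":0,"ry":0.001,"rz":0}]'
python3 - <<'E'
from h import *
c,f=snap("wrist","w19",(160,140,350,310),4); np.savez("c19.npz",**c,ee=telemetry.get_obs()['ee_pos'],R=telemetry.get_obs()['orientation'])
E
```

```text
time: 21.62
ee_pos: [586.5, -260.2, 51.9]
orientation: [[0.898, -0.44, 0.001], [-0.44, -0.898, 0.0], [0.001, -0.001, -1.0]]
wrist_force: [0.3, -0.8, -0.2]
opening: 35.6
```

View pics/w19.png

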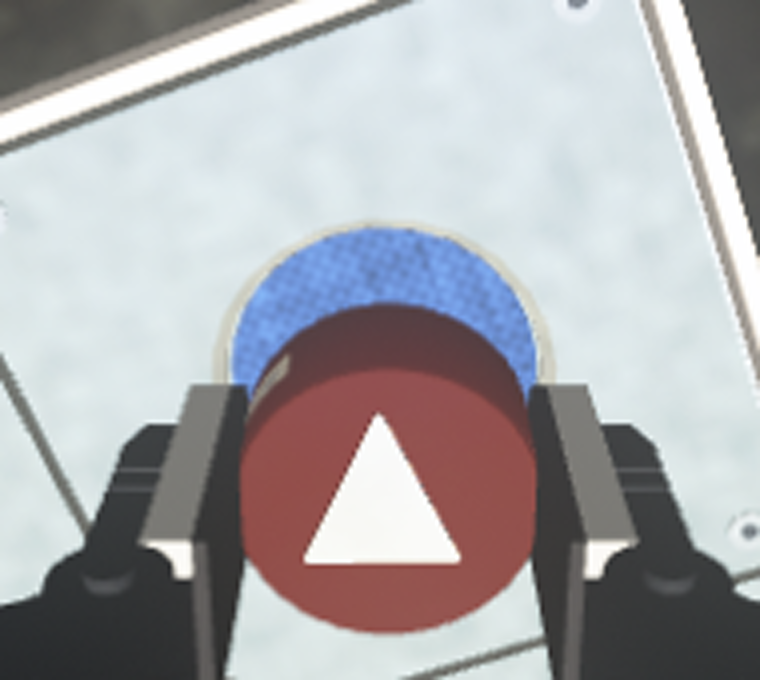

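```bash
python3 - <<'E'
from h import *
c=np.load("c19.npz"); q=lambda u,v:(160+u/4-.4,140+v/4-.4); R=c["R"]
P=onz(c,[q(384,221)],15)[0]; print("well",P+R[:,1]*23)
P=onz(c,[q(390,367),q(390,634)],c["ee"][2]-4.2); print("disc",P.mean(0),P[1]-R[:,1]*19,c["ee"])
E
```

```text
well [ 587.23336953 -258.8535443    14.98664077]
disc [ 587.37007709 -260.30982115   48.35456813] [ 587.66874223 -259.7263799    48.36560401] [ 586.76813435 -260.21021292   52.55456813]
```

```bash
python3 -m creep '[{"jaw":0.028,"tx":0,"ty":0.001,"tz":-0.004,"rx":0,"ry":0.001,"rz":0},{"jaw":0.028,"tx":0,"ty":0.001,"tz":-0.009,"rx":0,"ry":0.001,"rz":0},{"jaw":0.028,"tx":0,"ty":0.001,"tz":-0.0125,"rx":0,"ry":0.001,"rz":0},{"jaw":0.028,"tx":0,"ty":0.001,"tz":-0.0145,"rx":0,"ry":0.001,"rz":0},{"jaw":0.028,"tx":0,"ty":0.001,"tz":-0.0155,"rx":0,"ry":0.001,"rz":0},{"jaw":0.028,"tx":0,"ty":0.001,"tz":-0.0155,"rx":0,"ry":0.001,"rz":0}]'; python3 -m creep '[{"jaw":0.028,"tx":0,"ty":0.0,"tz":-0.0005,"rx":0,"ry":0,"rz":0},{"jaw":0.028,"tx":0,"ty":0.0,"tz":-0.0007,"rx":0,"ry":0,"rz":0}]'
```

```text
time: 22.42
ee_pos: [586.7, -259.2, 37.0]
orientation: [[0.898, -0.44, 0.001], [-0.44, -0.898, -0.0], [0.001, -0.0, -1.0]]
wrist_force: [-0.6, -0.2, -0.4]
opening: 35.1
time: 22.68
ee_pos: [586.8, -259.2, 36.3]
orientation: [[0.898, -0.44, 0.001], [-0.44, -0.898, -0.0], [0.001, -0.0, -1.0]]
wrist_force: [-0.4, -0.7, -0.3]
opening: 35.3
```

```bash
python3 -m creep '[{"jaw":0.028,"tx":0,"ty":0.0,"tz":-0.0005,"rx":0,"ry":0,"rz":0},{"jaw":0.028,"tx":0,"ty":0.0,"tz":-0.001,"rx":0,"ry":0,"rz":0},{"jaw":0.028,"tx":0,"ty":0.0,"tz":-0.001,"rx":0,"ry":0,"rz":0}]'
```

```text
time: 23.05
ee_pos: [586.8, -259.2, 35.7]
orientation: [[0.898, -0.44, 0.001], [-0.44, -0.898, -0.001], [0.001, -0.0, -1.0]]
wrist_force: [-1.9, 1.1, 5.2]
opening: 34.9
```

It made contact at 5 N, so I'll release.

```bash
python3 -m creep '[{"jaw":0.039,"tx":0,"ty":0.0,"tz":0,"rx":0,"ry":0,"rz":0},{"jaw":0.043,"tx":0,"ty":0.0,"tz":0.0005,"rx":0,"ry":0,"rz":0},{"jaw":0.049,"tx":0,"ty":0.0,"tz":0.0005,"rx":0,"ry":0,"rz":0},{"jaw":0.049,"tx":0,"ty":0.0,"tz":0.001,"rx":0,"ry":0,"rz":0},{"jaw":0.049,"tx":0,"ty":0.0,"tz":0.015,"rx":0,"ry":0,"rz":0},{"jaw":0.049,"tx":0,"ty":0.0,"tz":0.05,"rx":0,"ry":0,"rz":0},{"jaw":0.06,"tx":-0.01,"ty":0.03,"tz":0.1,"rx":0,"ry":0,"rz":0},{"jaw":0.06,"tx":-0.025,"ty":0.08,"tz":0.12,"rx":0,"ry":0,"rz":0},{"jaw":0.06,"tx":-0.04,"ty":0.13,"tz":0.12,"rx":0,"ry":0,"rz":0}]'
python3 -c "
from h import *
c,f=snap('wrist','w20'); print(telemetry.get_obs()['ee_pos'])"
```

```text
time: 24.18
ee_pos: [546.9, -128.3, 158.5]
orientation: [[0.898, -0.44, 0.005], [-0.44, -0.898, -0.002], [0.006, -0.001, -1.0]]
wrist_force: [0.6, -0.4, -1.2]
opening: 59.8
[ 544.15903646 -123.22168485  157.50352115]
```

View pics/w20.png

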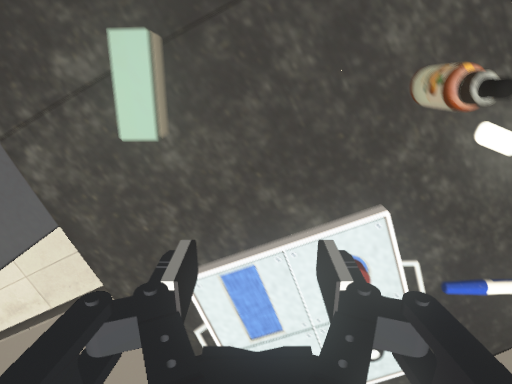

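```bash
python3 -m creep '[{"jaw":0.055,"tx":-0.016,"ty":0.04,"tz":-0.01,"rx":0.002,"ry":0.005,"rz":0},{"jaw":0.055,"tx":-0.034,"ty":0.085,"tz":-0.03,"rx":0.002,"ry":0.005,"rz":0},{"jaw":0.055,"tx":-0.0445,"ty":0.1085,"tz":-0.06,"rx":0.002,"ry":0.005,"rz":0},{"jaw":0.055,"tx":-0.0445,"ty":0.1085,"tz":-0.08,"rx":0.002,"ry":0.005,"rz":0},{"jaw":0.055,"tx":-0.0445,"ty":0.1085,"tz":-0.082,"rx":0.002,"ry":0.005,"rz":0},{"jaw":0.055,"tx":-0.0445,"ty":0.1085,"tz":-0.082,"rx":0.002,"ry":0.005,"rz":0}]'
python3 - <<'E'
from h import *
c,f=snap("wrist","w21",(160,140,350,340),3); np.savez("c21.npz",**c,ee=telemetry.get_obs()['ee_pos'],R=telemetry.get_obs()['orientation'])
E
```

```text
time: 24.98
ee_pos: [500.2, -15.0, 76.3]
orientation: [[0.899, -0.439, -0.003], [-0.439, -0.899, 0.002], [-0.003, -0.001, -1.0]]
wrist_force: [0.8, -0.8, 0.0]
opening: 55.1
```

View pics/w21.png

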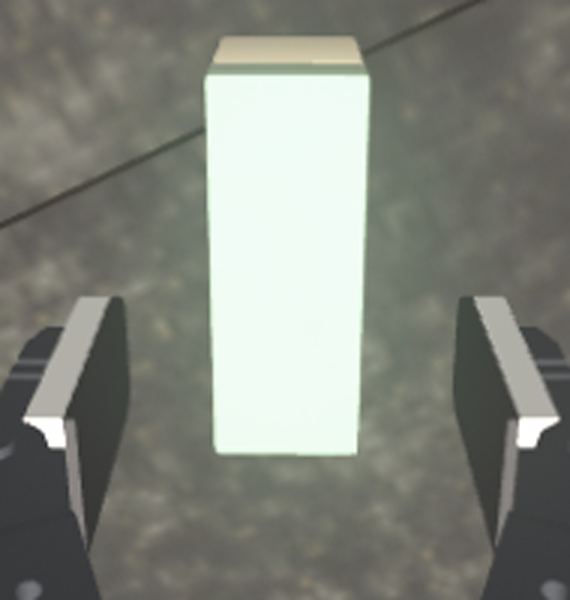

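```bash
python3 - <<'E'
from h import *
c=np.load("c21.npz"); q=lambda u,v:(160+u/3-.4,140+v/3-.4); R=c["R"]
P=onz(c,[q(206,75),q(369,75),q(357,453),q(215,453)],36); print(P.round(1),P.mean(0),c["ee"],(P-c["ee"])@R)
E
```

```text
[[504.6  28.3  36. ]
 [531.2  15.3  36. ]
 [495.2 -57.9  36. ]
 [468.3 -44.9  36. ]] [499.80538899 -14.79242368  36.        ] [500.1740062  -15.09202502  76.45284805] [[-14.97242219 -40.85409598  40.5357541 ]
 [ 14.67261947 -40.89102226  40.4474092 ]
 [ 14.40927001  40.68528519  40.37217288]
 [-15.47787575  40.78084149  40.46118491]]
```

It is centred within 0.3 mm and aligned. I'll descend, close and lift.

```bash
python3 -m creep '[{"jaw":0.052,"tx":-0.0004,"ty":0.0003,"tz":-0.02,"rx":-0.002,"ry":-0.003,"rz":0},{"jaw":0.048,"tx":-0.0004,"ty":0.0003,"tz":-0.04,"rx":-0.002,"ry":-0.003,"rz":0},{"jaw":0.04,"tx":-0.0004,"ty":0.0003,"tz":-0.049,"rx":-0.002,"ry":-0.003,"rz":0},{"jaw":0.034,"tx":-0.0004,"ty":0.0003,"tz":-0.049,"rx":-0.002,"ry":-0.003,"rz":0},{"jaw":0.031,"tx":-0.0004,"ty":0.0003,"tz":-0.049,"rx":-0.002,"ry":-0.003,"rz":0},{"jaw":0.02,"tx":-0.0004,"ty":0.0003,"tz":-0.049,"rx":-0.002,"ry":-0.003,"rz":0},{"jaw":0.02,"tx":-0.0004,"ty":0.0003,"tz":-0.049,"rx":-0.002,"ry":-0.003,"rz":0},{"jaw":0.02,"tx":-0.0004,"ty":0.0003,"tz":-0.049,"rx":-0.002,"ry":-0.003,"rz":0}]'
python3 -m creep '[{"jaw":0.02,"tx":0,"ty":0,"tz":0.003,"rx":0,"ry":0,"rz":0},{"jaw":0.02,"tx":0,"ty":0,"tz":0.015,"rx":0,"ry":0,"rz":0},{"jaw":0.02,"tx":0,"ty":0,"tz":0.035,"rx":0,"ry":0,"rz":0},{"jaw":0.02,"tx":0,"ty":0,"tz":0.055,"rx":0,"ry":0,"rz":0},{"jaw":0.02,"tx":0,"ty":0,"tz":0.06,"rx":0,"ry":0,"rz":0}]'
python3 - <<'E'
from h import *
c,f=snap("wrist","w22",(160,140,350,340),3); s,_=snap("side","s22",(220,150,340,290),4)
E
```

```text
time: 26.02
ee_pos: [500.0, -14.9, 28.3]
orientation: [[0.899, -0.439, 0.002], [-0.439, -0.899, -0.0], [0.002, -0.001, -1.0]]
wrist_force: [-1.5, -0.5, 7.5]
opening: 29.5
time: 26.65
ee_pos: [500.5, -14.9, 89.9]
orientation: [[0.899, -0.439, 0.004], [-0.439, -0.899, -0.0], [0.004, -0.001, -1.0]]
wrist_force: [-1.4, 0.3, -1.6]
opening: 29.4
```

View pics/s22.png

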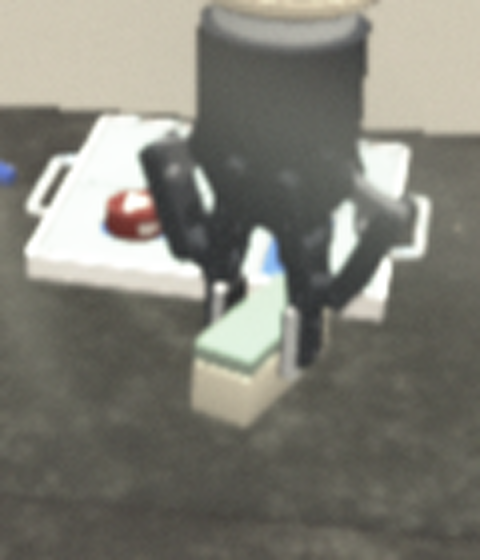

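View pics/w22.png

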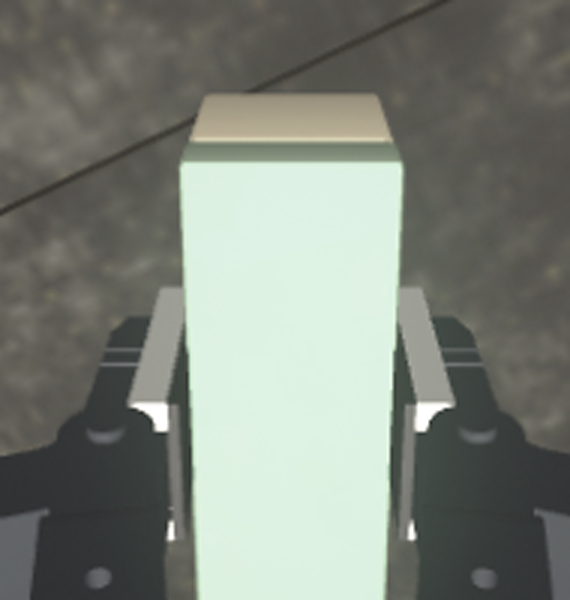

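The box is held level and aligned. I'll carry it to the bay and turn it by about +20.7°.

```bash
python3 -m creep '[{"jaw":0.02,"tx":-0.001,"ty":-0.015,"tz":0.01,"rx":0,"ry":0.004,"rz":0.04},{"jaw":0.02,"tx":-0.003,"ty":-0.045,"tz":0.015,"rx":0,"ry":0.004,"rz":0.1},{"jaw":0.02,"tx":-0.006,"ty":-0.09,"tz":0.015,"rx":0,"ry":0.004,"rz":0.18},{"jaw":0.02,"tx":-0.009,"ty":-0.135,"tz":0.015,"rx":0,"ry":0.004,"rz":0.26},{"jaw":0.02,"tx":-0.012,"ty":-0.18,"tz":0.015,"rx":0,"ry":0.004,"rz":0.33},{"jaw":0.02,"tx":-0.014,"ty":-0.215,"tz":0.01,"rx":0,"ry":0.004,"rz":0.362},{"jaw":0.02,"tx":-0.015,"ty":-0.235,"tz":0,"rx":0,"ry":0.004,"rz":0.362},{"jaw":0.02,"tx":-0.015,"ty":-0.235,"tz":-0.015,"rx":0,"ry":0.004,"rz":0.362},{"jaw":0.02,"tx":-0.015,"ty":-0.235,"tz":-0.025,"rx":0,"ry":0.004,"rz":0.362},{"jaw":0.02,"tx":-0.015,"ty":-0.235,"tz":-0.025,"rx":0,"ry":0.004,"rz":0.362}]'
python3 - <<'E'
from h import *
c,f=snap("wrist","w23",(130,120,380,370),3); np.savez("c23.npz",**c,ee=telemetry.get_obs()['ee_pos'],R=telemetry.get_obs()['orientation'])
s,_=snap("side","s23",(210,150,350,270),5)
E
```

```text
time: 28.0
ee_pos: [485.0, -248.6, 62.9]
orientation: [[0.996, -0.091, -0.003], [-0.091, -0.996, 0.001], [-0.003, -0.001, -1.0]]
wrist_force: [0.0, -0.3, -1.1]
opening: 29.8
```

View pics/w23.png

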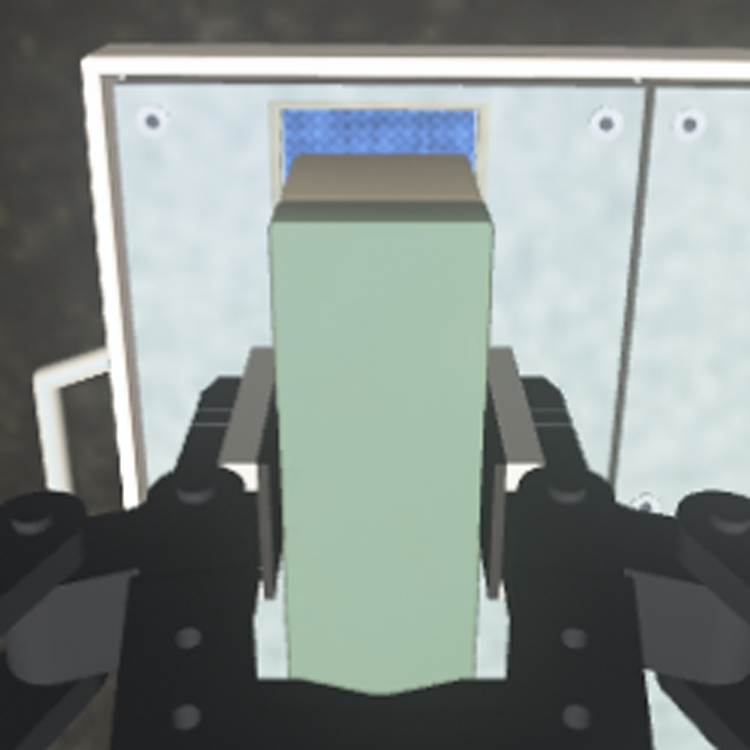

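View pics/s23.png

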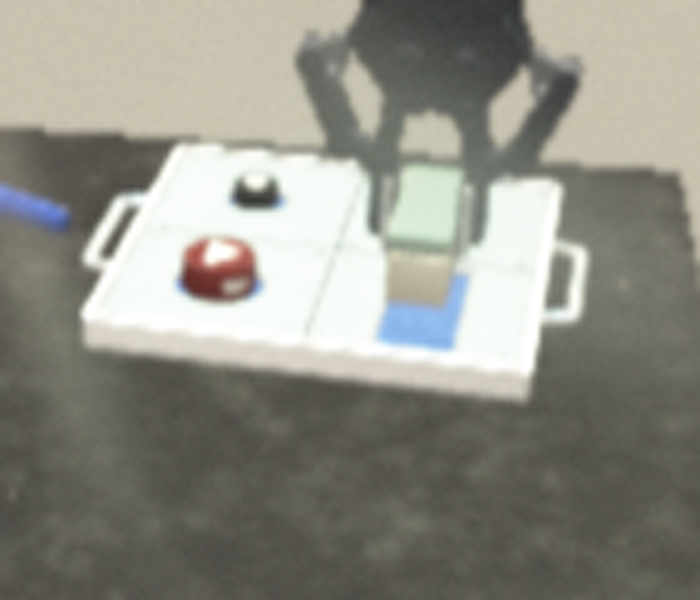

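```bash
python3 - <<'E'
from h import *
c=np.load("c23.npz"); q=lambda u,v:(130+u/3-.4,120+v/3-.4); R=c["R"]; T=c["ee"]
a=onz(c,[q(270,103),q(488,105)],15)
b=onz(c,[q(294,155),q(472,155)],T[2]-28.2)
d=onz(c,[q(271,223),q(493,223)],T[2]+7.8)
g=onz(c,[q(118,82),q(643,80)],15)
for n,P in (("recess",a),("box low far",b),("box top far",d),("insert",g)): print(n,P.round(1).tolist(),((P-T)@R)[:,:2].round(1).tolist())
print(T)
E
```

```text
recess [[469.1, -202.0, 15.0], [509.9, -206.1, 15.0]] [[-20.3, -45.1], [20.7, -44.8]]
box low far [[474.9, -207.2, 35.3], [504.8, -210.0, 35.3]] [[-14.1, -40.5], [16.0, -40.5]]
box top far [[475.1, -206.9, 71.3], [504.4, -209.5, 71.3]] [[-13.9, -40.9], [15.5, -40.9]]
insert [[441.1, -195.4, 15.0], [539.2, -203.9, 15.0]] [[-48.8, -49.2], [49.7, -49.7]]
[ 485.27485969 -248.88407249   63.5221097 ]
```

The box and recess agree within 1 mm and are square, so I'll lower.

```bash
python3 -m creep '[{"jaw":0.02,"tx":-0.0006,"ty":0,"tz":-0.005,"rx":-0.001,"ry":-0.003,"rz":0},{"jaw":0.02,"tx":-0.0006,"ty":0,"tz":-0.011,"rx":-0.001,"ry":-0.003,"rz":0},{"jaw":0.02,"tx":-0.0006,"ty":0,"tz":-0.016,"rx":-0.001,"ry":-0.003,"rz":0},{"jaw":0.02,"tx":-0.0006,"ty":0,"tz":-0.019,"rx":-0.001,"ry":-0.003,"rz":0},{"jaw":0.02,"tx":-0.0006,"ty":0,"tz":-0.021,"rx":-0.001,"ry":-0.003,"rz":0},{"jaw":0.02,"tx":-0.0006,"ty":0,"tz":-0.021,"rx":-0.001,"ry":-0.003,"rz":0}]'
python3 -m creep '[{"jaw":0.02,"tx":0,"ty":0,"tz":-0.0005,"rx":0,"ry":0,"rz":0},{"jaw":0.02,"tx":0,"ty":0,"tz":-0.001,"rx":0,"ry":0,"rz":0},{"jaw":0.02,"tx":0,"ty":0,"tz":-0.001,"rx":0,"ry":0,"rz":0}]'
python3 - <<'E'
from h import *
c,f=snap("wrist","w24",(130,120,380,370),3); s,_=snap("side","s24",(210,150,350,270),5)
E
```

```text
time: 28.85
ee_pos: [484.8, -249.2, 42.8]
orientation: [[0.996, -0.091, 0.002], [-0.091, -0.996, -0.001], [0.002, 0.0, -1.0]]
wrist_force: [-0.0, -0.1, -1.0]
opening: 29.3
time: 29.22
ee_pos: [484.8, -249.2, 41.9]
orientation: [[0.996, -0.091, 0.002], [-0.091, -0.996, -0.001], [0.002, 0.0, -1.0]]
wrist_force: [0.6, -0.0, -0.4]
opening: 29.5
```

View pics/w24.png

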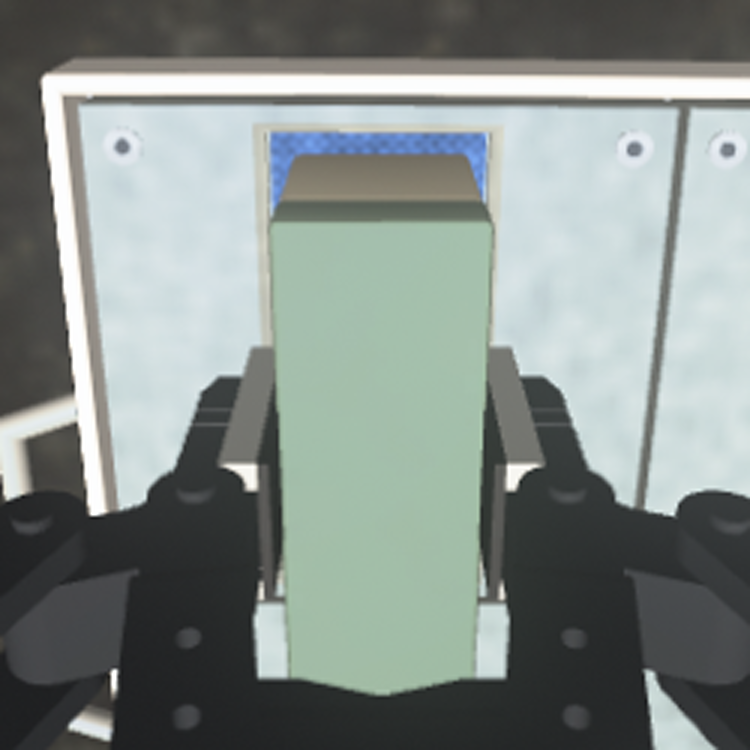

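The bottom is inside the recess with margins on all visible sides. I'll continue down.

```bash
python3 -m creep '[{"jaw":0.02,"tx":0,"ty":0,"tz":-0.0006,"rx":0,"ry":0.002,"rz":0},{"jaw":0.02,"tx":0,"ty":0,"tz":-0.0012,"rx":0,"ry":0.002,"rz":0},{"jaw":0.02,"tx":0,"ty":0,"tz":-0.0017,"rx":0,"ry":0.002,"rz":0},{"jaw":0.02,"tx":0,"ty":0,"tz":-0.0017,"rx":0,"ry":0.002,"rz":0}]'
python3 -m creep '[{"jaw":0.02,"tx":0,"ty":0,"tz":-0.0005,"rx":0,"ry":0,"rz":0},{"jaw":0.02,"tx":0,"ty":0,"tz":-0.0008,"rx":0,"ry":0,"rz":0},{"jaw":0.02,"tx":0,"ty":0,"tz":-0.0008,"rx":0,"ry":0,"rz":0}]'
```

```text
time: 29.82
ee_pos: [484.8, -249.1, 40.1]
orientation: [[0.996, -0.091, -0.0], [-0.091, -0.996, -0.001], [-0.0, 0.001, -1.0]]
wrist_force: [-0.2, -0.5, -1.0]
opening: 29.1
time: 30.2
ee_pos: [484.8, -249.2, 39.4]
orientation: [[0.996, -0.091, -0.0], [-0.091, -0.996, -0.001], [-0.0, 0.001, -1.0]]
wrist_force: [-0.2, 0.4, 0.1]
opening: 29.6
```

```bash
python3 -m creep '[{"jaw":0.02,"tx":0,"ty":0,"tz":-0.0005,"rx":0,"ry":0,"rz":0},{"jaw":0.02,"tx":0,"ty":0,"tz":-0.0008,"rx":0,"ry":0,"rz":0},{"jaw":0.02,"tx":0,"ty":0,"tz":-0.0008,"rx":0,"ry":0,"rz":0}]'
```

```text
time: 30.58
ee_pos: [484.8, -249.2, 39.3]
orientation: [[0.996, -0.091, 0.0], [-0.091, -0.996, -0.001], [0.0, 0.001, -1.0]]
wrist_force: [-2.4, 2.0, 10.5]
opening: 29.7
```

It made contact at 10 N. I'll release, rise and retreat to inspect.

```bash
python3 -m creep '[{"jaw":0.033,"tx":0,"ty":0.0,"tz":0.0004,"rx":0,"ry":0,"rz":0},{"jaw":0.037,"tx":0,"ty":0.0,"tz":0.0004,"rx":0,"ry":0,"rz":0},{"jaw":0.044,"tx":0,"ty":0.0,"tz":0.0005,"rx":0,"ry":0,"rz":0},{"jaw":0.044,"tx":0,"ty":0.0,"tz":0.001,"rx":0,"ry":0,"rz":0},{"jaw":0.044,"tx":0,"ty":0.0,"tz":0.015,"rx":0,"ry":0,"rz":0},{"jaw":0.044,"tx":0,"ty":0.0,"tz":0.05,"rx":0,"ry":0,"rz":0},{"jaw":0.06,"tx":0.02,"ty":0.01,"tz":0.1,"rx":0,"ry":0,"rz":0},{"jaw":0.06,"tx":0.05,"ty":0.03,"tz":0.14,"rx":0,"ry":0,"rz":0},{"jaw":0.06,"tx":0.05,"ty":0.06,"tz":0.18,"rx":0,"ry":0,"rz":0},{"jaw":0.06,"tx":0.05,"ty":0.06,"tz":0.18,"rx":0,"ry":0,"rz":0}]'
python3 - <<'E'
from h import *
c,f=snap("wrist","w25",(60,0,400,300),2.3); np.savez("c25.npz",**c); s,_=snap("side","s25",(210,150,350,270),5)
t,_=snap("top","t25",(170,100,370,270),4)
E
```

```text
time: 31.82
ee_pos: [535.6, -187.9, 223.1]
orientation: [[0.996, -0.089, 0.005], [-0.089, -0.996, -0.003], [0.006, 0.003, -1.0]]
wrist_force: [0.4, -0.6, 0.2]
opening: 59.7
```

View pics/w25.png

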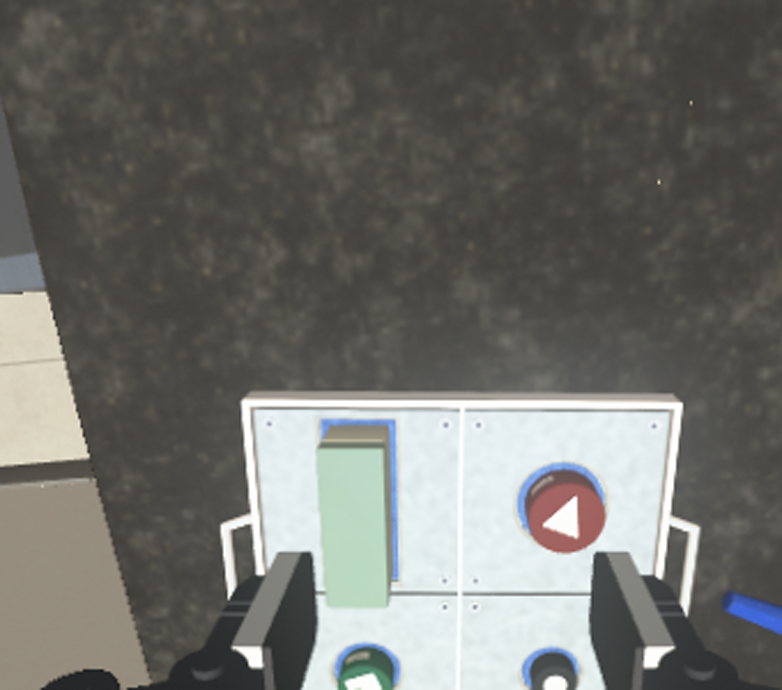

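View pics/s25.png

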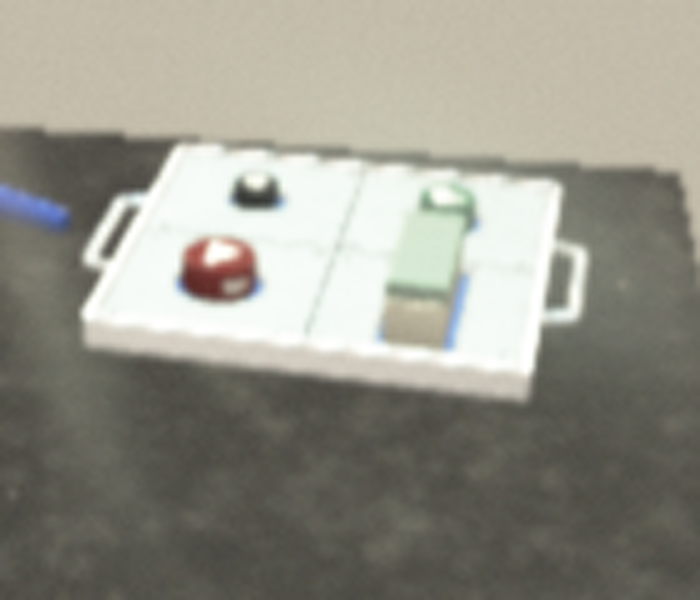

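View pics/t25.png

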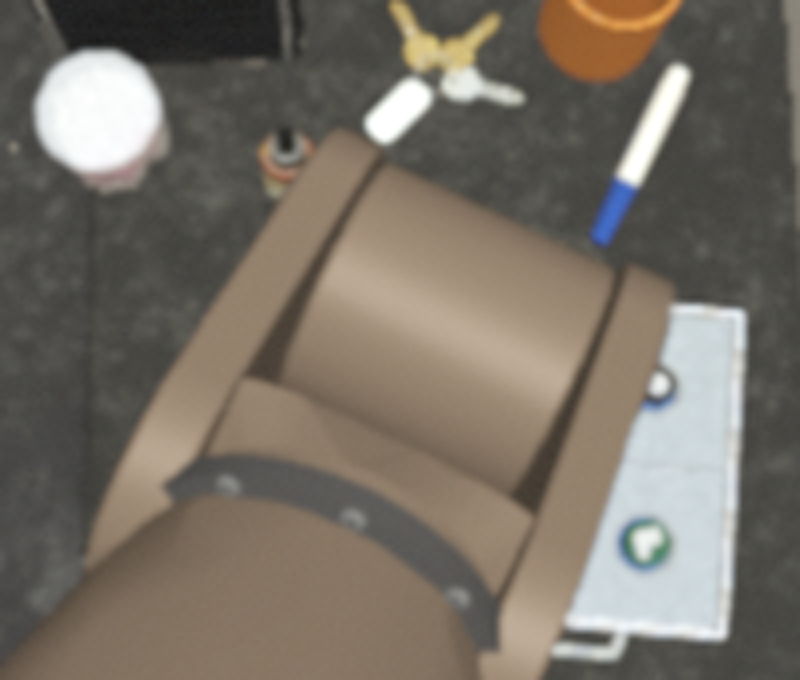

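```bash
python3 -m creep '[{"jaw":0.06,"tx":0,"ty":-0.04,"tz":0.02,"rx":0.003,"ry":0.005,"rz":0},{"jaw":0.06,"tx":0,"ty":-0.09,"tz":0.04,"rx":0.003,"ry":0.005,"rz":0},{"jaw":0.06,"tx":0,"ty":-0.13,"tz":0.05,"rx":0.003,"ry":0.005,"rz":0},{"jaw":0.06,"tx":0,"ty":-0.13,"tz":0.05,"rx":0.003,"ry":0.005,"rz":0}]'
python3 - <<'E'
from h import *
c,f=snap("wrist","w26",(140,30,390,250),3.1); np.savez("c26.npz",**c)
E
```

```text
time: 32.48
ee_pos: [533.5, -322.5, 268.0]
orientation: [[0.995, -0.095, -0.006], [-0.095, -0.995, 0.003], [-0.007, -0.002, -1.0]]
wrist_force: [0.2, 1.1, -0.8]
opening: 60.2
```

View pics/w26.png

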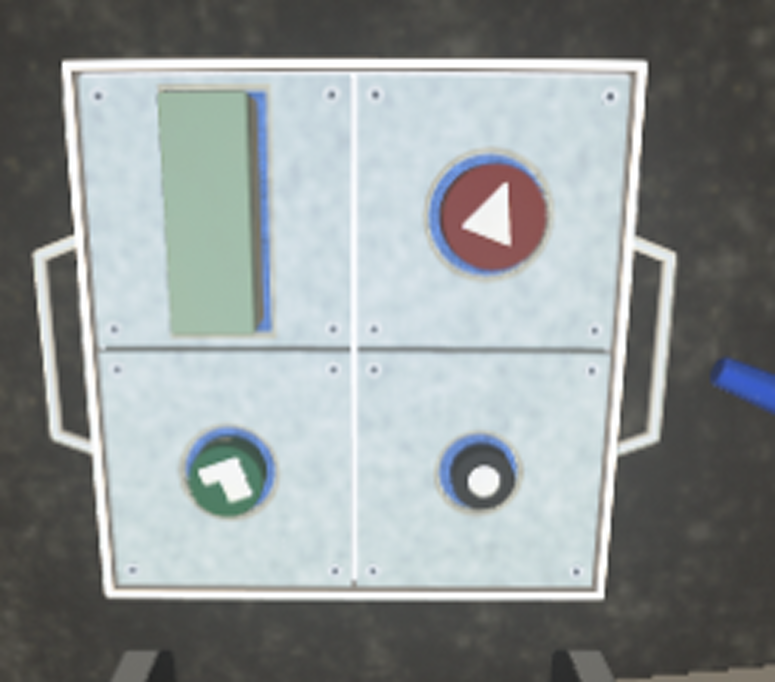

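```bash
python3 - <<'E'
from h import *
c=np.load("c26.npz"); q=lambda u,v:(140+u/3.1-.4,30+v/3.1-.4)
w={k:onz(c,[q(*p)],15)[0] for k,p in dict(s=(478,473),m=(230,472),l=(489,213)).items()}
for k,p,z in (("s",(484,478),25),("m",(227,481),29),("l",(494,217),31)):
    P=onz(c,[q(*p)],z)[0]; print(k,w[k].round(1),P.round(1),(P-w[k])[:2].round(1))
t=onz(c,[q(158,92),q(247,92),q(254,332),q(171,335)],47); print("box top",t.round(1).tolist(),t.mean(0),[np.linalg.norm(t[i]-t[(i+1)%4]).round(1) for i in range(4)])
b=onz(c,[q(268,92),q(271,331)],11); print("felt right edge",b)
r=onz(c,[q(158,85),q(270,86),q(272,333)],15); print("recess rim",r)
b=onz(c,[q(257,95),q(263,330)],11); print("box right foot",b)
E
```

```text
s [ 576.4 -361.1   15. ] [ 577.8 -360.2   25. ] [1.4 0.9]
m [ 475.5 -351.2   15. ] [ 476.3 -350.8   29. ] [0.8 0.5]
l [ 586.7 -258.9   15. ] [ 586.6 -259.8   31. ] [-0.1 -0.8]
box top [[474.9, -207.3, 47.0], [504.7, -210.4, 47.0], [496.9, -290.8, 47.0], [467.0, -289.0, 47.0]] [ 485.87887629 -249.37038777   47.        ] [np.float64(30.0), np.float64(80.7), np.float64(30.0), np.float64(82.0)]
felt right edge [[ 508.48303435 -207.96731967   11.        ]
 [ 498.86130015 -296.1487483    11.        ]]
recess rim [[ 468.97208007 -201.75578411   15.        ]
 [ 509.82103858 -206.33304443   15.        ]
 [ 499.61689354 -296.39355134   15.        ]]
box right foot [[ 504.2993353  -208.60055837   11.        ]
 [ 495.75868477 -295.4527983    11.        ]]
```

All the checks agree: the discs are centred within about 1.5 mm, and the box top measures 30×82 mm at z=47, which is the seated height. The bystanders appear unmoved in the top view. I'll hand in.

```bash
python3 -c "
from cell import bot; print(bot.job_done())"
```

```text
the job is handed in; nothing more can be done
None
```

All four pieces are in their recesses with the polished faces up, and the job was handed in at about 32.5 s of the 96 s allowed. I took the pile apart from the top: black to the smallest recess, green to the middle one, red to the largest, then the slide box to the rectangular bay. Each piece was lowered in small steps until a light contact of 5 to 11 N, then released.

**Final wrist picture:**
- The discs stand within about 1.7 mm of their recess centres, inside the 4 mm clearance.
- The box top measures 30 × 82 mm when projected at its seated height, so it lies flat. One long edge came out at 80.7 mm, which is reading error.
- The box has about 4 mm of gap on the right side; the left foot was hidden in that view.

**Bystanders:** in the last top picture, taken just before the final inspection move, the cotton-bud jar and dropper bottle looked to be in their starting places, though the arm partly hid the dropper's foot.

**What went wrong:**
- My first two move calls were refused for missing fields, and nothing moved.
- The tool drifted up to about 0.5° off vertical. I corrected this before gripping the green mount; black had been released at about 0.3°.

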